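# Clear the handset off the tester and set its dial

### The job

Someone left a remote-control handset lying across the guard bars of the sloping tester, right over its selector dial. Lift it off and lay it gently, flat and buttons up, in the empty clear tray (do not let it drop), then turn the dial until its pointer clicks in at the position marked with the round dot, and let go. Leave the other things on the bench where they are.

Things in the scene. Friction and masses are not known exactly. Their poses are not given: they have to be found in the camera images.
- handset: the handset to clear away: black remote control, 48 (its x) x 190 (its y, long) x 22 mm (its z), 120 g, grey buttons on top (+z). Origin at the centre of its underside. At the start it lies across two guard bars over the dial, parallel to the 35 degree panel, long side level, its lower long edge against the bars' upturned ends. Its underside is 38 mm off the panel, 7 mm above the dial's grip.
- tester: tester console, fixed, grey, 250 mm wide (y), 220 mm deep (x), 155 mm high at the back; origin under its centre on the bench, -x is its front. Its panel slopes 35 degrees from level, facing front and up; the panel's centre is 92 mm above the bench.
- panel: the tester's sloping panel: origin at its surface's centre, on the dial axis; x up the slope, y left, z out of the panel. Two aluminium guard bars, 10 mm thick, run along x at y = 80 and -80 mm, tops at z = 38 mm; at their lower ends (x = -30 mm) they turn up to z = 55 mm.
- dial_grip (a point): point on the dial's axis, at panel centre, 30 mm out of the panel, 1 mm under the top of the dial's bar grip. The dial is a black disc 48 mm across, 7 mm high, with a bar 44 mm long and 14 mm thick across it, rising from 6 to 31 mm off the panel. The point turns with the dial: x is the way the pointer (white line end of the bar) points, z is the axis, out of the panel.
- selector (a joint): dial angle in rad, growing clockwise as seen facing the panel. Five click positions: 0, 0.45, 0.90, 1.35, 1.80, stops just beyond the ends. The middle one (0.90) points straight up the slope. The dot is at the fourth, 1.35. It takes about 0.1 N m to pass from one click to the next.
- dial_mark (a point): centre of the round white dot (13 mm) on the panel, 54 mm from the dial axis, beyond the tick mark of the wanted position. Its axes are those of the panel: x up the slope, y to the left, z out of the panel.
- tray_floor (a point): centre of the inner floor, 5 mm above the bench, of the empty clear plastic tray with grey foam lining (fixed). Inside 132 mm (x) x 242 mm (y), walls 4 mm thick, rims 32 mm above the bench.
- spare_handset: bystander: another handset of the same kind lying flat on the bench, origin at its underside's centre
- receiver: bystander: flat black receiver box 110 x 160 x 33 mm, origin under its centre
- adapter: bystander: black mains adapter 75 x 45 x 32 mm with two brass pins, between tester and tray, origin under its centre
- label_roll: bystander: roll of paper labels, 72 mm across, 30 mm high, between tester and tray, origin under its centre
- carton: bystander: closed white and blue carton 140 x 200 x 55 mm, origin under its centre
- battery_tray: bystander: clear tray full of blue batteries 110 x 150 x 45 mm, origin under its centre
- screwdriver: bystander: screwdriver lying on the bench

How it is judged:
By the outcome, as a careful person would: the job done as asked, in the order asked, and still so for the second after the job is handed in, with the robot touching nothing.
It also fails if it takes over 54 s, if anything falls off the work surface, if the arm or the gripper's body presses on something with over 40 N, if the wrist force passes 120 N, or if a joint passes its speed limit or range.

### The arm

A 6-joint arm with a two-finger parallel gripper is mounted at the origin on the work surface. World frame = base frame: x ahead of the robot, y to its left, z up, the work surface at z = 0. Lengths are in m, angles in rad, forces in N, time in s.
With the tool pointing down it reaches from about 0.25 to 0.725 m from the base axis. Payload 4 kg.
Tool frame: the origin (TCP) lies on the centre line of the jaws, within the pads' length; the fingertips stand 14 mm ahead of it and the grasp point (between the pads) lies 5 mm behind it; z points along the fingers, y is the line along which they close (so a half turn about z gives the same grasp; the last joint's range is limited). The gripper opens to 85 mm and grips with 20 to 120 N. Pads are 22 mm wide; open, the fingers measure 114 mm over their backs; the gripper's body (76 mm by 85 mm) begins 54 mm behind the grasp point. The pads swing forward as they close: fully open they stand 13 mm farther back than shut.
Start: joints at [0, 0.241, 0.005, 1.335, 0, 1.571], TCP at [0.5, -0, 0.245] pointing down, gripper open.
Joint ranges: [-2.72, 2.72], [-1.05, 1.87], [-1.09, 1.28], [-1.99, 2.15], [-1.42, 1.44], [-3.14, 3.14]. Speed limits (rad/s): [2.79, 2.79, 3.14, 3.14, 3.14, 3.14].

### API

Orientations are given as a unit quaternion [x, y, z, w].
In Python, from cell import bot, grab_frame, camera_params gives the robot as it stands. The module is installed in compiled form; this text tells all that it offers.
- The arm moves only by the tool step_arm, never from a script. Its argument "rows" is a list of rows, each a list of 5 numbers: the shift along the tool's x, y, z in units of 25 mm (1.0 is 25 mm), then the turn about the tool's z in units of 6 degrees (1.0 is 6 degrees), then the opening, from -1 (shut) to 1 (fully open). A call has 1 to 20 rows; each row is the pose to reach, as a shift and turn from the pose commanded when the call began, along the tool's axes at that moment; what a row does not reach only later rows make up. A row lasts 1/12 s, in which the tool goes at most 41.7 mm and 7.16 degrees, less where a joint would pass 70% of its speed; a pose out of reach is approached as far as the arm can. A call with a gripper value outside its range is refused whole. The fingers move at their own pace and stop on an object; "grip_force" is the grip in N (left out, the last holds). Time passes only in rows, so rows that repeat a pose let the fingers close. It gives the time, the measured TCP pose, the force, the opening and the grip force at its end, in the units of the state.
- bot.get_state(): the state, without advancing time (a new reading comes with each control period).
- grab_frame(name): name is "scene" or "side" or "wrist"; returns the picture (420x560x3 uint8, red, green, blue); there is no depth.
- camera_params(name): a dict with "mtx" (3x3 intrinsics, pixels), "k1" (the pictures are not rectified: a ray, as slopes to the right and down, at radius r is drawn at 1 + k1 r^2 times it, then the intrinsics apply), "world_from_camera" (4x4, takes a point from camera to world coordinates). Camera axes: x right, y up, looking along -z (the intrinsics and any distortion apply to the point x, -y, -z); pixel columns grow to the right and rows downward; lengths in m; the calibration is good to about 2 mm. A picture is of the moment at which its call begins: read the wrist's pose just before it. camera_params takes no time and is no camera call; for the wrist camera it gives the pose at the moment of the call.
- bot.sign_off(): hands the job in; it is judged then, once.
The state is a dict: "time_s": time; "joints": joint angles; "qvel": joint speeds; "joint_torque": joint torques, N m; "eef_pos": TCP position; "ee_rot": TCP orientation; "contact_force": force on the tool from outside, world axes, zero at the start; "wrist_torque": the same for the moment, N m; "opening": opening from 0.0 (shut) to 1.0 (fully open); "grasp_force": force on a finger pad.
Only numpy, scipy, OpenCV 4.12 (cv2) and the standard library are available. Lean on these libraries where they do the work, as an engineer would, in place of code of your own. Each camera call takes 0.05 s, during which the arm holds its last target. There are 200 camera calls.

## Working session

There is one attempt and no reset: what is moved stays moved. The work goes in short steps, Python scripts to look and compute and a tool call to move; the robot and the scene stay as the last step left them, time stands still between calls to the robot, and variables do not carry over. Pictures are saved under pics/ and viewed, at most 10 in all, crops included, and the job is handed in when it is done.

Besides the shell and the picture viewer there is one more tool, called after "Call:" as name(argument=value, ...) on one line, values as JSON. step_arm: Moves the arm, as the interface text tells. Its arguments: {"type":"object","properties":{"rows":{"type":"array"},"grip_force":{"type":"number"}},"required":["rows"]}

```bash
mkdir -p pics; ls; python3 - <<'E'
from cell import bot, grab_frame, camera_params
import cv2,numpy as np
np.set_printoptions(precision=4,suppress=True)
print(bot.get_state())
for n in ("scene","side","wrist"):
    p=camera_params(n); print(n,p)
    cv2.imwrite(f"pics/{n}0.png",grab_frame(n)[:,:,::-1])
E
```

```text
pics
{'time_s': 0.0, 'joints': array([ 0.    ,  0.2414,  0.0037,  1.3352, -0.    ,  1.5708]), 'qvel': array([ 0.0012, -0.0007, -0.0003, -0.0001,  0.0012, -0.0004]), 'joint_torque': array([  0.0006, -37.2316,  25.2407,   0.0168,   0.    ,   0.    ]), 'eef_pos': array([ 0.4994, -0.    ,  0.2444]), 'ee_rot': array([ 0.7071,  0.7071, -0.0008, -0.0007]), 'contact_force': array([-0.6268,  0.3234, -0.524 ]), 'wrist_torque': array([-0.0038, -0.0241, -0.0203]), 'grasp_force': 0.0, 'opening': 0.9981591909225376}
scene {'mtx': array([[466.8978,   0.    , 273.7365],
       [  0.    , 466.8978, 214.511 ],
       [  0.    ,   0.    ,   1.    ]]), 'k1': -0.09140327949785462, 'world_from_camera': array([[-0.7511, -0.5268,  0.3978,  1.1076],
       [ 0.6601, -0.603 ,  0.4479,  0.6138],
       [ 0.004 ,  0.5991,  0.8007,  1.1969],
       [ 0.    ,  0.    ,  0.    ,  1.    ]])}
side {'mtx': array([[436.5644,   0.    , 288.869 ],
       [  0.    , 436.5644, 207.5977],
       [  0.    ,   0.    ,   1.    ]]), 'k1': -0.13449417301729144, 'world_from_camera': array([[ 0.9964,  0.0382, -0.0753,  0.4574],
       [-0.0817,  0.6629, -0.7442, -1.0757],
       [ 0.0215,  0.7477,  0.6636,  1.0526],
       [ 0.    ,  0.    ,  0.    ,  1.    ]])}
wrist {'mtx': array([[348.671 ,   0.    , 274.9679],
       [  0.    , 348.671 , 210.0234],
       [  0.    ,   0.    ,   1.    ]]), 'k1': -0.06446987487198882, 'world_from_camera': array([[ 1.    , -0.0011,  0.0015,  0.5001],
       [ 0.0006,  0.9598,  0.2808,  0.0711],
       [-0.0018, -0.2808,  0.9598,  0.3727],
       [ 0.    ,  0.    ,  0.    ,  1.    ]])}
```

View pics/scene0.png

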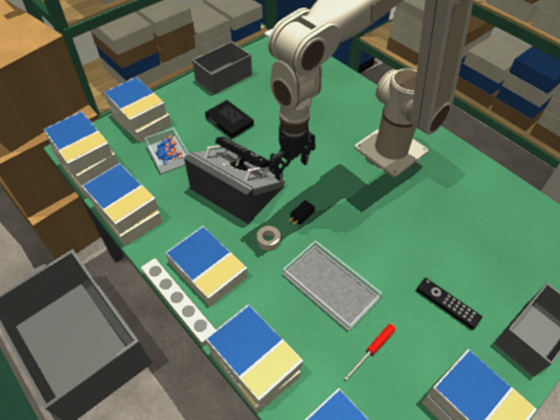

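View pics/side0.png

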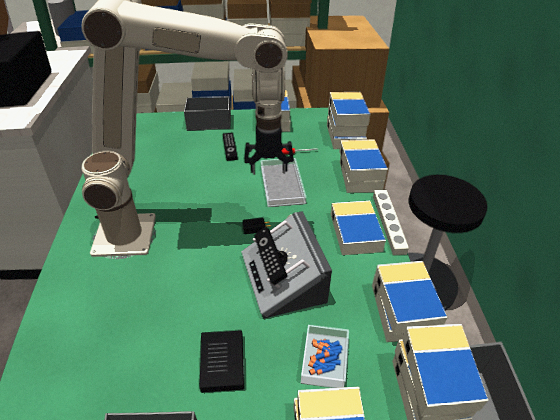

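The scene view shows the tester at about (235,180), adapter (301,212), roll (268,237) and the empty tray (332,284). In the side view the tester is at (287,262), with the handset across its bars at (267,255), and the tray is at (283,184). I'll enlarge these.

```bash
python3 - <<'E'
import cv2,numpy as np
s=cv2.imread("pics/side0.png"); c=cv2.imread("pics/scene0.png")
a=cv2.resize(s[205:325,235:340],None,fx=5,fy=5,interpolation=cv2.INTER_CUBIC)[:600,:400*2]
cv2.imwrite("pics/c_side.png",a)
b=cv2.resize(c[125:225,175:305],None,fx=6,fy=6,interpolation=cv2.INTER_CUBIC)
cv2.imwrite("pics/c_scene.png",b)
print(a.shape,b.shape)
E
```

```text
(600, 525, 3) (600, 780, 3)
```

View pics/c_side.png

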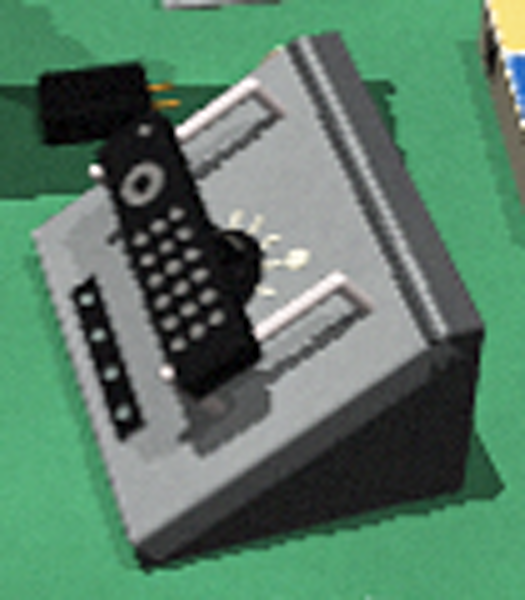

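View pics/c_scene.png

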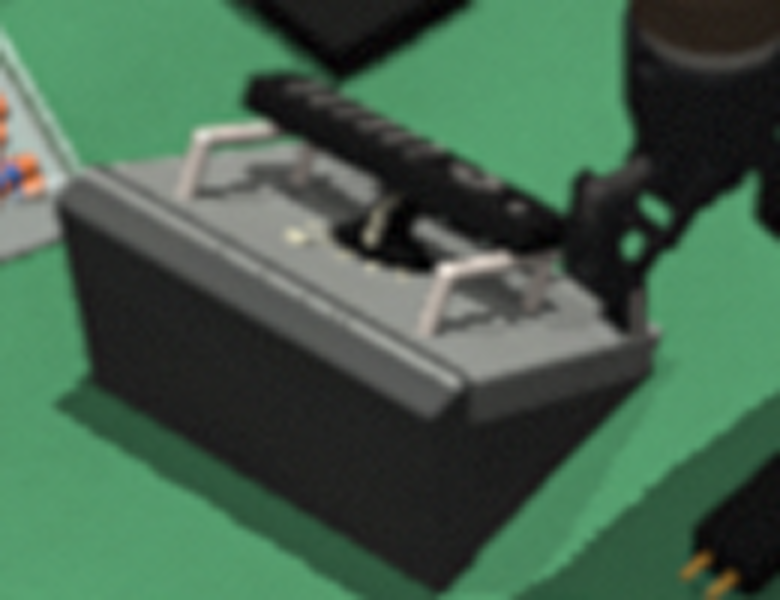

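Side crop: upturned bar ends at (97,172) and (167,372), dot at (297,258), front lip corners at (35,235) and (135,545). Scene crop: tester back corners at (440,590), (95,380), (432,418) and (68,200). I'll fit the poses now.

```bash
cat > h.py <<'E'
from cell import bot, grab_frame, camera_params
import cv2,numpy as np
from scipy.optimize import least_squares
from scipy.spatial.transform import Rotation as R
np.set_printoptions(precision=4,suppress=True)
def proj(P,p):
    W=np.linalg.inv(p["world_from_camera"]); q=np.atleast_2d(P)@W[:3,:3].T+W[:3,3]
    a=np.stack([q[:,0]/-q[:,2],-q[:,1]/-q[:,2]],1); a*=1+p["k1"]*(a**2).sum(1,keepdims=True)
    return a@p["mtx"][:2,:2].T+p["mtx"][:2,2]
def ray(uv,p):
    d=np.array([p["k1"],0,0,0]); n=cv2.undistortPoints(np.array([[uv]],float),p["mtx"],d)[0,0]
    M=p["world_from_camera"]; return M[:3,3],M[:3,:3]@[n[0],-n[1],-1]
def atz(uv,p,z):
    o,d=ray(uv,p); return o+d*(z-o[2])/d[2]
c35,s35=np.cos(np.radians(35)),np.sin(np.radians(35))
PX=np.array([[c35,0,-s35],[0,1,0],[s35,0,c35]])
def pan(v): return PX@np.array(v)+[0,0,.092]
def place(T,pts):
    c,s=np.cos(T[2]),np.sin(T[2]); return np.atleast_2d(pts)@np.array([[c,s,0],[-s,c,0],[0,0,1]])+[T[0],T[1],0]
def fit(obs,x0):  # obs: (camera params, [pts],[pix])
    f=lambda T:np.concatenate([(proj(place(T,a),p)-b).ravel() for p,a,b in obs])
    r=least_squares(f,x0,loss="soft_l1"); return r.x,f(r.x).reshape(-1,2)
E
python3 - <<'E'
from h import *
S=camera_params("side");C=camera_params("scene")
so=np.array([[97,172],[167,372],[35,235],[135,545],[292,48],[482,330]])/5+[235,205]
sp=np.array([pan([-.03,.08,.055]),pan([-.03,-.08,.055]),[-.11,.125,.015],[-.11,-.125,.015],[.09,.125,.155],[.11,-.125,.155]])
co=np.array([[440,590],[95,380],[432,418],[68,200]])/6+[175,125]
cp=np.array([[.11,.125,0],[.11,-.125,0],[.11,.125,.155],[.11,-.125,.155]])
x0=[*atz([287,262],S,.09)[:2],0]; print(x0)
for o in ([(S,sp,so)],[(C,cp,co)],[(S,sp,so),(C,cp,co)]):
    T,r=fit(o,x0); print(T,r.round(1).tolist())
tr=np.array([[317,243],[283,268],[347,327],[381,293]])
print([atz(t,C,.032) for t in tr])
for n,p,pt in (("dot",S,[235+297/5,205+258/5]),("dot",C,[175+297/6,125+236/6])):
    # intersect with panel plane
    z=PX[:,2]; n=place([0,0,T[2]],z)[0]; o=place(T,pan([0,0,0]))[0]; a,d=ray(pt,p); P=a+d*((o-a)@n)/(d@n)
    print("dot",P, PX.T@(place([0,0,-T[2]],P-o)[0]))
E
```

```text
[np.float64(0.5417219911699737), np.float64(-0.23429112229681304), 0]
[ 0.5221 -0.2291  0.2022] [[0.5, -0.9], [-0.2, -0.3], [-5.7, 2.8], [-8.0, 4.8], [4.4, -3.1], [0.9, -0.4]]
[ 0.5169 -0.2185  0.1988] [[0.7, 2.2], [0.3, 0.2], [0.0, -0.3], [-2.0, -2.1]]
[ 0.52   -0.2236  0.2241] [[-0.7, -1.8], [-0.3, -1.7], [-7.0, 2.3], [-7.7, 3.6], [2.5, -4.5], [0.5, -2.8], [0.3, 1.5], [-1.3, 0.7], [-0.5, -1.1], [-3.8, -1.5]]
[array([0.5017, 0.1269, 0.032 ]), array([0.6355, 0.1239, 0.032 ]), array([0.6287, 0.3709, 0.032 ]), array([0.484 , 0.3644, 0.032 ])]
dot [ 0.5621 -0.2398  0.1182] [ 0.0457 -0.0252  0.    ]
dot [ 0.5557 -0.2432  0.1134] [ 0.0372 -0.027  -0.    ]
```

View pics/wrist0.png

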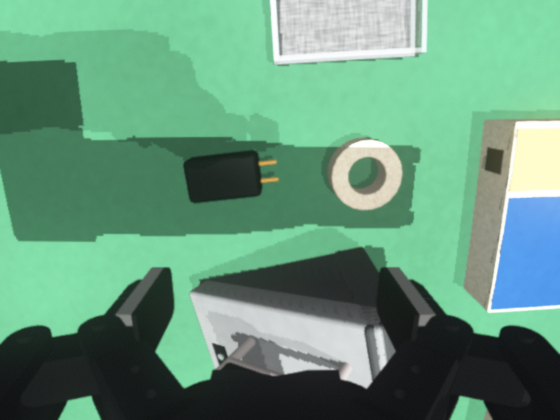

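Call:
step_arm(rows=[[-3, 0, -2.4, 0, 1], [-6, 0, -2.4, -1, 1], [-8.8, 0, -2.4, -1.9, 1], [-8.8, 0, -2.4, -1.9, 1], [-8.8, 0, -2.4, -1.9, 1], [-8.8, 0, -2.4, -1.9, 1], [-8.8, 0, -2.4, -1.9, 1], [-8.8, 0, -2.4, -1.9, 1], [-8.8, 0, -2.4, -1.9, 1]])

```text
time_s: 0.9
eef_pos: [0.4997, -0.2195, 0.3047]
ee_rot: [0.633, 0.774, 0.0, -0.001]
contact_force: [0.4, 0.5, 0.5]
opening: 0.999
grasp_force: 0.0
```

```bash
python3 - <<'E'
from h import *
s=bot.get_state(); print(s["time_s"],s["eef_pos"],s["ee_rot"],s["qvel"])
W=camera_params("wrist"); f=grab_frame("wrist")
np.save("w1.npy",np.array([W["world_from_camera"]])); cv2.imwrite("pics/w1.png",f[:,:,::-1])
cv2.imwrite("pics/w1b.png",cv2.resize(f[:,:,::-1],(800,600),interpolation=cv2.INTER_CUBIC))
E
```

```text
0.9 [ 0.4997 -0.2195  0.3047] [ 0.6334  0.7738  0.0001 -0.0008] [ 0.0265 -0.0101 -0.0087 -0.0019 -0.0027 -0.0006]
```

View pics/w1b.png

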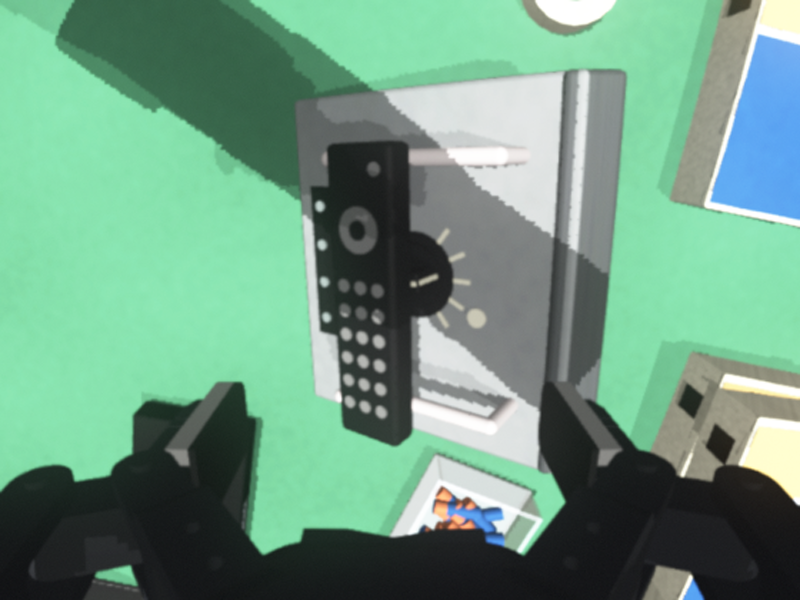

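The wrist view shows the handset's top face with corners near (330,145), (408,143), (412,440) and (343,428). The dial's white pointer runs (413,286)→(438,276). The ticks are at (443,237) to (442,319), and the dot at (476,318) lies beyond the fourth tick (455,303).

```bash
cat >> h.py <<'E'
S=camera_params("side");C=camera_params("scene")
def onpan(uv,p,T,z=0):
    n=place([0,0,T[2]],PX[:,2])[0]; o=place(T,pan([0,0,z]))[0]; a,d=ray(uv,p); P=a+d*((o-a)@n)/(d@n)
    return PX.T@(place([0,0,-T[2]],P-place(T,pan([0,0,0]))[0])[0])
E
python3 - <<'E'
from h import *
W=dict(camera_params("wrist")); W["world_from_camera"]=np.load("w1.npy")[0]
dot=pan([.054*np.cos(.45),-.054*np.sin(.45),0])
so=np.array([[97,172],[167,372],[297,258],[482,330]])/5+[235,205]
sp=np.array([pan([-.03,.08,.055]),pan([-.03,-.08,.055]),dot,[.11,-.125,.155]])
co=np.array([[440,590],[95,380],[297,236]])/6+[175,125]
cp=np.array([[.11,.125,0],[.11,-.125,0],dot])
wo=np.array([[476,318],[567,72],[545,468],[626,70]])*.7
wp=np.array([dot,[.09,.125,.155],[.09,-.125,.155],[.11,.125,.155]])
x0=[.52,-.225,.2]
for o in ([(W,wp,wo)],[(S,sp,so)],[(C,cp,co)],[(W,wp,wo),(S,sp,so),(C,cp,co)]):
    T,r=fit(o,x0); print(T,r.round(1).tolist())
    for q in ([443,237],[457,257],[462,282],[455,303],[442,319],[476,318]):
        v=onpan(np.array(q)*.7,W,T)*1e3; print(v.round(1)[:2],round(.9+np.arctan2(-v[1],v[0]),2),end=' ; ')
    print()
    print("ptr",[onpan(np.array(q)*.7,W,T,.031)*1e3 for q in ([413,286],[438,276])])
    print("handset top",[(onpan(np.array(q)*.7,W,T,.060)*1e3).round(1)[:2] for q in ([330,145],[408,143],[412,440],[343,428])])
E
```

```text
[ 0.5131 -0.226   0.1973] [[-3.9, -0.0], [14.3, -1.9], [0.8, 8.8], [-1.0, 0.3]]
[26.1 28.3] 0.07 ; [36.9 16.2] 0.49 ; [41.3 -0. ] 0.9 ; [ 36.8 -15.2] 1.29 ; [ 27.2 -28.4] 1.71 ; [ 52.7 -22.8] 1.31 ; 
ptr [array([22.9786,  1.0526, 31.    ]), array([40.7655,  9.9827, 31.    ])]
handset top [array([-17.,  86.]), array([37.3, 86.4]), array([ 42.5, -87.3]), array([-13.3, -98.1])]
[ 0.5198 -0.2301  0.21  ] [[-0.4, -0.5], [-0.7, 0.1], [0.7, 0.9], [0.4, -0.4]]
[19.9 32.8] -0.12 ; [30.8 20.4] 0.31 ; [34.9  4. ] 0.79 ; [ 30.1 -11.4] 1.26 ; [ 20.3 -24.6] 1.78 ; [ 46.1 -19.2] 1.29 ; 
ptr [array([16.189 ,  5.3675, 31.    ]), array([34.3361, 14.2417, 31.    ])]
handset top [array([-23.2,  92. ]), array([31.8, 91.9]), array([ 34.3, -84.8]), array([-22.6, -95.3])]
[ 0.5153 -0.2245  0.2118] [[0.6, 0.7], [-0.3, -0.6], [-0.2, -0.2]]
[23.7 26.7] 0.06 ; [34.5 14.3] 0.51 ; [38.6 -2. ] 0.95 ; [ 33.8 -17.3] 1.37 ; [ 23.9 -30.4] 1.8 ; [ 49.6 -25.1] 1.37 ; 
ptr [array([20.086 , -0.5002, 31.    ]), array([38.1187,  8.2854, 31.    ])]
handset top [array([-18.6,  85.6]), array([35.9, 85.4]), array([ 38. , -89.9]), array([ -18.4, -100.3])]
[ 0.516  -0.2274  0.2163] [[-0.9, 1.1], [14.5, -1.6], [5.9, 8.8], [-0.8, 0.0], [-1.8, -1.0], [-2.0, -0.6], [-0.7, 0.1], [-1.0, -1.4], [0.1, 0.2], [-1.0, -0.8], [-0.9, -0.5]]
[23.8 29.6] 0.01 ; [34.5 17.2] 0.44 ; [38.5  0.8] 0.88 ; [ 33.6 -14.4] 1.31 ; [ 23.7 -27.5] 1.76 ; [ 49.5 -22.3] 1.32 ; 
ptr [array([20.0349,  2.4912, 31.    ]), array([38.1143, 11.2179, 31.    ])]
handset top [array([-18.2,  88.8]), array([36.3, 88.4]), array([ 37.5, -87.1]), array([-19.1, -97.3])]
```

```bash
python3 - <<'E'
from h import *
W=dict(camera_params("wrist")); W["world_from_camera"]=np.load("w1.npy")[0]
P=lambda r,a:pan([r*np.cos(a-.9),-r*np.sin(a-.9),0])
dot=P(.054,1.35)
so=np.array([[97,172],[167,372],[297,258],[482,330]])/5+[235,205]
sp=np.array([pan([-.03,.08,.055]),pan([-.03,-.08,.055]),dot,[.11,-.125,.155]])
co=np.array([[440,590],[95,380],[297,236]])/6+[175,125]
cp=np.array([[.11,.125,0],[.11,-.125,0],dot])
wo=np.array([[476,318],[443,237],[457,257],[462,282],[455,303],[442,319],[626,70]])*.7
wp=np.array([dot]+[P(.038,a) for a in (0,.45,.9,1.35,1.8)]+[[.11,.125,.155]])
for o in ([(W,wp,wo)],[(W,wp,wo),(S,sp,so),(C,cp,co)]):
    T,r=fit(o,[.52,-.225,.2]); print(T,r.round(1).tolist())
    p=[onpan(np.array(q)*.7,W,T,.031)[:2]*1e3 for q in ([413,286],[438,276])]; d=p[1]-p[0]
    print("ptr",p,.9+np.arctan2(-d[1],d[0]), [.9+np.arctan2(-v[1],v[0]) for v in p])
    print("D",[(onpan(np.array(q)*.7,W,T,.060)*1e3).round(1)[:2] for q in ([330,145],[343,428])],
     "B",[(onpan(np.array(q)*.7,W,T,.038)*1e3).round(1)[:2] for q in ([408,146],[411,443])])
    o0=place(T,pan([0,0,0]))[0]
    for y in (.045,-.045): print("grasp",y,place(T,[pan([-.001,y,.049])])[0])
    print("D,B world",[atz(np.array(q)*.7,W,z) for q,z in (([336,287],.1268),([409.5,290],.1363))])
    print("front",[onpan(np.array(q)*.7,W,T)*1e3 for q in ([297,102],[317,395])])
E
```

```text
[ 0.5159 -0.2264  0.2113] [[-0.8, 0.3], [0.2, -1.2], [0.0, -0.2], [-0.3, -0.1], [0.6, 1.3], [-0.1, 1.3], [0.3, -0.6]]
ptr [array([19.822 ,  1.4629]), array([37.8584, 10.26  ])] 0.4462085506083461 [np.float64(0.826330473444078), np.float64(0.6353478029893839)]
D [array([-19. ,  87.6]), array([-18.7, -98.4])] B [array([21.1, 86.3]), array([  22.7, -107. ])]
grasp 0.045 [ 0.4782 -0.1884  0.1316]
grasp -0.045 [ 0.4971 -0.2764  0.1316]
D,B world [array([ 0.4664, -0.2361,  0.1268]), array([ 0.5118, -0.2263,  0.1363])]
front [array([-104.7821,  121.8854,   -0.    ]), array([-101.4812, -122.2718,   -0.    ])]
[ 0.5162 -0.2266  0.2147] [[-0.5, 0.4], [0.3, -0.9], [0.2, -0.0], [-0.1, 0.1], [0.9, 1.5], [0.2, 1.5], [-0.0, -0.7], [-1.7, -1.2], [-2.0, -0.8], [-0.6, -0.0], [-1.0, -1.5], [0.1, 0.4], [-0.9, -0.7], [-0.9, -0.4]]
ptr [array([19.5922,  1.7154]), array([37.6711, 10.4701])] 0.44903083196399546 [np.float64(0.8126682408573978), np.float64(0.6289073792153033)]
D [array([-18.9,  88.1]), array([-19.4, -98.1])] B [array([21.2, 86.6]), array([  22.1, -107. ])]
grasp 0.045 [ 0.4783 -0.1888  0.1316]
grasp -0.045 [ 0.4975 -0.2767  0.1316]
D,B world [array([ 0.4664, -0.2361,  0.1268]), array([ 0.5118, -0.2263,  0.1363])]
front [array([-104.4719,  122.4435,   -0.    ]), array([-102.3435, -121.9548,    0.    ])]
```

Call:
step_arm(rows=[[-1.2, -0.5, 1, -0.1, 0.8], [-2.14, -0.52, 2.4, -0.13, 0.8], [-2.14, -0.52, 3.8, -0.13, 0.8], [-2.14, -0.52, 4.8, -0.13, 0.8], [-2.14, -0.52, 5.6, -0.13, 0.8], [-2.14, -0.52, 6.2, -0.13, 0.8], [-2.14, -0.52, 6.6, -0.13, 0.8], [-2.14, -0.52, 6.87, -0.13, 0.8], [-2.14, -0.52, 6.87, -0.13, 0.8], [-2.14, -0.52, 6.87, -0.13, 0.8], [-2.14, -0.52, 6.87, -0.13, 0.8]])

```text
time_s: 1.87
eef_pos: [0.4987, -0.2751, 0.1349]
ee_rot: [0.628, 0.778, 0.0, 0.001]
contact_force: [0.1, -0.0, 0.4]
opening: 0.901
grasp_force: 0.0
```

```bash
python3 - <<'E'
from h import *
s=bot.get_state(); print(s["eef_pos"],s["contact_force"])
a=cv2.resize(grab_frame("side")[205:325,225:345,::-1],None,fx=4,fy=4,interpolation=cv2.INTER_CUBIC)
b=cv2.resize(grab_frame("wrist")[:,:,::-1],None,fx=.57,fy=.57)
im=np.zeros((480,800,3),np.uint8); im[:480,:480]=a; im[:b.shape[0],480:800]=b[:,:320]; cv2.imwrite("pics/g1.png",im)
E
```

```text
[ 0.4987 -0.2751  0.1349] [ 0.0518 -0.0169  0.3781]Traceback (most recent call last):
  File "<stdin>", line 5, in <module>
ValueError: could not broadcast input array from shape (239,319,3) into shape (239,320,3)
```

Call:
step_arm(rows=[[0, 0, 0, 0, 0.2], [0, 0, 0, 0, 0.0], [0, 0, 0, 0, -0.2], [0, 0, 0, 0, -0.4], [0, 0, 0, 0, -0.4], [0, 0, 0, 0, -0.4], [0, 0, 0, 0, -0.4], [0, 0, 0, 0, -0.4]], grip_force=20)

```text
time_s: 2.63
eef_pos: [0.4981, -0.2753, 0.1345]
ee_rot: [0.628, 0.778, 0.0, 0.001]
contact_force: [-1.6, 0.8, 6.0]
opening: 0.587
grasp_force: 20.5
```

```bash
python3 - <<'E'
from h import *
s=bot.get_state(); print(s["eef_pos"],s["contact_force"],s["wrist_torque"],s["opening"],s["grasp_force"])
a=cv2.resize(grab_frame("side")[205:325,225:345,::-1],None,fx=4,fy=4,interpolation=cv2.INTER_CUBIC)
b=cv2.resize(grab_frame("wrist")[:,:,::-1],(320,240))
im=np.zeros((480,800,3),np.uint8); im[:480,:480]=a; im[:240,480:800]=b; cv2.imwrite("pics/g1.png",im)
E
```

```text
[ 0.4981 -0.2753  0.1345] [-1.6125  0.8084  5.9786] [ 0.1101  0.3262 -0.0076] 0.5865673181244307 20.454065278172493
```

View pics/g1.png

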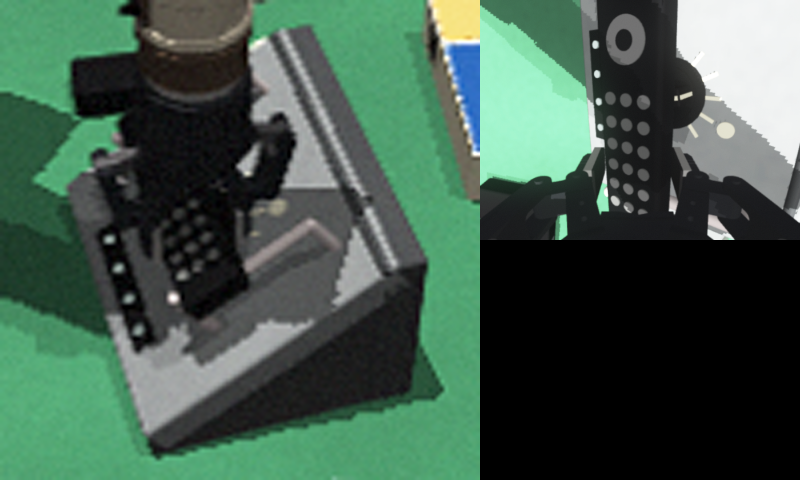

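The handset is gripped at 50 mm opening and 20 N, with the pads on its long edges clear of the dial. I'll lift it now.

Call:
step_arm(rows=[[0, 0, 0, 0, -0.6], [0, 0, 0, 0, -0.6], [0, 0, -0.2, 0, -0.6], [0, 0, -0.4, 0, -0.6], [0, 0, -0.7, 0, -0.6], [0, 0, -1.1, 0, -0.6], [0, 0, -1.6, 0, -0.6], [0, 0, -2.2, 0, -0.6], [0, 0, -2.9, 0, -0.6], [0, 0, -3.5, 0, -0.6], [0, 0, -3.5, 0, -0.6], [0, 0, -3.5, 0, -0.6]], grip_force=40)

```text
time_s: 3.73
eef_pos: [0.4985, -0.2754, 0.2223]
ee_rot: [0.628, 0.778, 0.0, 0.001]
contact_force: [0.4, 0.4, -0.6]
opening: 0.573
grasp_force: 41.5
```

```bash
python3 - <<'E'
from h import *
s=bot.get_state(); print(s["eef_pos"],s["contact_force"],s["wrist_torque"],s["opening"],s["grasp_force"])
a=cv2.resize(grab_frame("side")[185:305,215:335,::-1],None,fx=4,fy=4,interpolation=cv2.INTER_CUBIC)
b=cv2.resize(grab_frame("wrist")[:,:,::-1],(320,240))
f=grab_frame("scene")[:,:,::-1]; cv2.imwrite("pics/sc2.png",f)
d=cv2.resize(f[90:210,190:350],(320,240),interpolation=cv2.INTER_CUBIC)
im=np.zeros((480,800,3),np.uint8); im[:480,:480]=a; im[:240,480:800]=b; im[240:,480:]=d; cv2.imwrite("pics/g2.png",im)
E
```

```text
[ 0.4985 -0.2754  0.2223] [ 0.374   0.3634 -0.5603] [-0.0217 -0.0032 -0.0502] 0.572703135973895 41.52543067932129
```

View pics/g2.png

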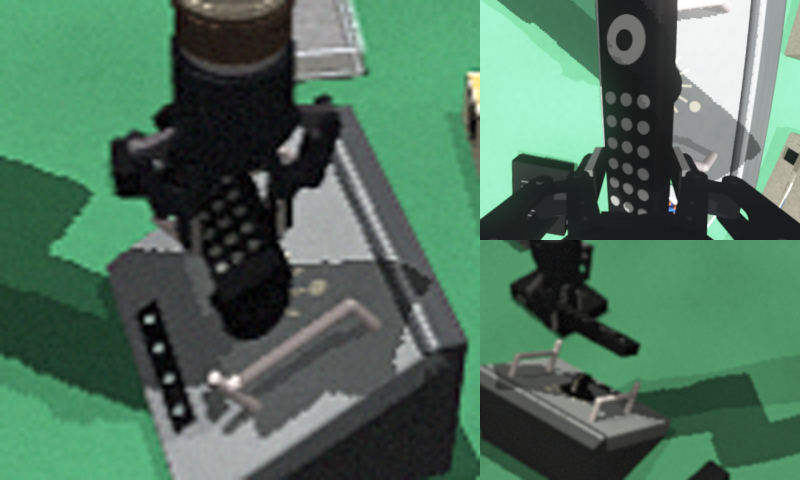

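```bash
python3 - <<'E'
from h import *
W=dict(camera_params("wrist")); W["world_from_camera"]=np.array([[1,-.0011,.0015,.5001],[.0006,.9598,.2808,.0711],[-.0018,-.2808,.9598,.3727],[0,0,0,1.]])
K=np.array([[-.07,-.125,.032],[.07,-.125,.032],[.07,.125,.032],[-.07,.125,.032]])
# subpixel refine: brightness profiles for rim edges in scene picture
g=cv2.GaussianBlur(cv2.cvtColor(cv2.imread("pics/scene0.png"),cv2.COLOR_BGR2HSV),(3,3),0)
m=((g[:,:,1]<60)&(g[:,:,2]>90)).astype(np.uint8)[236:335,275:390]
def quad(m,off,ref):
    n,l,st,_=cv2.connectedComponentsWithStats(cv2.morphologyEx(m,cv2.MORPH_CLOSE,np.ones((3,3))))
    i=1+np.argmax(st[1:,4]); c=cv2.findContours((l==i).astype(np.uint8),0,1)[0]; c=max(c,key=cv2.contourArea)
    r=cv2.minAreaRect(c); ap=cv2.approxPolyDP(cv2.convexHull(c),4,True)[:,0]+off; print(st[i],ap.tolist())
quad(m,[275,236],0)
g=cv2.cvtColor(cv2.imread("pics/side0.png"),cv2.COLOR_BGR2HSV)
quad(((g[:,:,1]<60)&(g[:,:,2]>90)).astype(np.uint8)[155:215,250:315],[250,155],0)
so=[[317,243],[283,268],[347,327],[381,293]]
obs=[(C,K,np.array(so)),(W,K[:2],np.array([[275,63],[426,51]]))]
for o in (obs[:1],obs):
    T,r=fit(o,[.56,.246,0]); print(T,r.round(1).tolist())
print(proj(place(T,K),S).round(1).tolist())
E
```

```text
[   8    5   98   90 4328] [[315, 241], [380, 292], [348, 330], [283, 274]]
[  11    3   45   49 1670] [[294, 158], [305, 203], [268, 206], [261, 161]]
[0.5616 0.2454 0.0321] [[-0.6, -2.9], [-0.3, -0.3], [0.7, 0.1], [0.1, 1.6]]
[0.5613 0.2437 0.0615] [[-2.3, -3.0], [-1.0, 0.5], [1.8, -0.7], [-0.0, -0.1], [-0.4, -3.3], [0.5, 0.8]]
[[267.2, 199.9], [305.7, 197.0], [295.1, 157.5], [260.7, 159.7]]
```

```bash
python3 - <<'E'
from h import *
W=dict(camera_params("wrist")); W["world_from_camera"]=np.array([[1,-.0011,.0015,.5001],[.0006,.9598,.2808,.0711],[-.0018,-.2808,.9598,.3727],[0,0,0,1.]])
K=np.array([[-.07,-.125,.032],[.07,-.125,.032],[.07,.125,.032],[-.07,.125,.032]]); Z=K*[1,1,0]
a=(C,np.array([K[0],Z[1],Z[2],K[3]]),np.array([[315.5,241.5],[283,273],[348,329.5],[380.5,292]]))
b=(S,np.array([Z[0],Z[1],K[2],K[3]]),np.array([[268,206],[305,203],[295,158],[261,161]]))
c=(W,Z[:2],np.array([[275,63],[426,51]]))
for o in ([a],[b],[a,b],[a,b,c]):
    T,r=fit(o,[.56,.246,0]); print(T,r.round(1).tolist())
E
```

```text
[0.558  0.2429 0.0609] [[-0.1, -2.3], [-0.5, 0.2], [-0.2, 0.5], [1.1, 0.0]]
[0.562  0.2439 0.0655] [[-0.3, 0.6], [0.5, 0.5], [0.1, -0.6], [-0.3, -1.2]]
[0.5598 0.2433 0.0636] [[-0.6, -1.9], [-1.0, 0.8], [-0.4, 1.0], [0.7, 0.4], [-1.0, 0.7], [-0.1, 0.7], [-0.3, -0.5], [-0.8, -1.2]]
[0.5609 0.246  0.078 ] [[-0.9, -1.0], [-0.8, 2.2], [0.8, 1.8], [1.3, 0.6], [-0.2, 0.4], [0.6, -0.0], [-0.6, -1.0], [-0.9, -1.4], [1.4, -0.4], [-10.7, 1.9]]
```

```bash
python3 - <<'E'
from h import *
W=dict(camera_params("wrist")); W["world_from_camera"]=np.array([[1,-.0011,.0015,.5001],[.0006,.9598,.2808,.0711],[-.0018,-.2808,.9598,.3727],[0,0,0,1.]])
K=np.array([[-.07,-.125,.032],[.07,-.125,.032],[.07,.125,.032],[-.07,.125,.032]]); Z=K*[1,1,0]
a=(C,np.array([K[0],Z[1],Z[2],K[3]]),np.array([[315.5,241.5],[283,273],[348,329.5],[380.5,292]]))
b=(S,np.array([Z[0],Z[1],K[2],K[3]]),np.array([[268,206],[305,203],[295,158],[261,161]]))
c=(W,K[:2],np.array([[275,63],[427,51]]))
for o in ([a,b,c],):
    T,r=fit(o,[.56,.246,0]); print(T,r.round(1).tolist())
T=np.array([.561,.2437,.065])
w=place(T,[[-.068,-.035,.032],[0,0,0]]); print(w, bot.get_state()["eef_pos"])
E
```

```text
[0.56   0.2427 0.0757] [[-1.3, -1.8], [-1.3, 1.1], [0.0, 0.7], [0.6, -0.3], [-0.5, 0.9], [0.3, 0.6], [-0.7, -0.5], [-1.1, -0.9], [0.1, -1.2], [-0.1, 0.7]]
[[0.4954 0.2044 0.032 ]
 [0.561  0.2437 0.    ]] [ 0.4972 -0.2746  0.2198]
```

Call:
step_arm(rows=[[0.4, 0.1, -0.4, 0, -0.6], [1.2, 0.3, -0.6, 0, -0.6], [2.2, 0.5, -0.6, 0, -0.6], [3.3, 0.8, -0.6, 0.1, -0.6], [4.5, 1.0, -0.6, 0.2, -0.6], [5.7, 1.3, -0.6, 0.3, -0.6], [6.9, 1.6, -0.6, 0.4, -0.6], [8.1, 1.8, -0.6, 0.5, -0.6], [9.3, 2.1, -0.6, 0.6, -0.6], [10.5, 2.4, -0.6, 0.7, -0.6], [11.7, 2.7, -0.6, 0.8, -0.6], [12.9, 2.9, -0.6, 0.9, -0.6], [14.1, 3.2, -0.6, 1.0, -0.6], [15.3, 3.5, -0.6, 1.1, -0.6], [16.5, 3.8, -0.6, 1.2, -0.6], [17.5, 4.0, -0.4, 1.3, -0.6], [18.3, 4.15, 0.2, 1.34, -0.6], [18.7, 4.25, 0.8, 1.34, -0.6], [18.7, 4.25, 1.4, 1.34, -0.6], [18.7, 4.25, 1.4, 1.34, -0.6]])

```text
time_s: 5.55
eef_pos: [0.5001, 0.2049, 0.1827]
ee_rot: [0.68, 0.733, -0.003, -0.002]
contact_force: [-1.4, 0.1, -1.9]
opening: 0.571
grasp_force: 41.8
```

Call:
step_arm(rows=[[0, 0, 0.3, 0, -0.6], [0, 0, 0.8, 0, -0.6], [0, 0, 1.4, 0, -0.6], [0, 0, 1.9, 0, -0.6], [0, 0, 2.3, 0, -0.6], [0, 0, 2.5, 0, -0.6], [0, 0, 2.5, 0, -0.6], [0, 0, 2.5, 0, -0.6]])

```text
time_s: 6.22
eef_pos: [0.5033, 0.2043, 0.124]
ee_rot: [0.681, 0.732, 0.0, 0.0]
contact_force: [-0.3, -0.2, -1.4]
opening: 0.573
grasp_force: 41.9
```

```bash
python3 - <<'E'
from h import *
s=bot.get_state(); print(s["eef_pos"],s["ee_rot"],s["contact_force"],s["wrist_torque"],s["opening"],s["grasp_force"])
a=cv2.resize(grab_frame("side")[110:230,215:335,::-1],None,fx=4,fy=4,interpolation=cv2.INTER_CUBIC)
b=cv2.resize(grab_frame("wrist")[:,:,::-1],(320,240))
f=grab_frame("scene")[:,:,::-1]; 
d=cv2.resize(f[205:325,250:410],(320,240),interpolation=cv2.INTER_CUBIC)
im=np.zeros((480,800,3),np.uint8); im[:480,:480]=a; im[:240,480:800]=b; im[240:,480:]=d; cv2.imwrite("pics/g3.png",im)
E
```

```text
[0.5033 0.2043 0.124 ] [0.6813 0.732  0.0002 0.0001] [-0.2966 -0.1972 -1.3733] [-0.     -0.0374  0.0221] 0.57273268593625 41.853401362895966
```

View pics/g3.png

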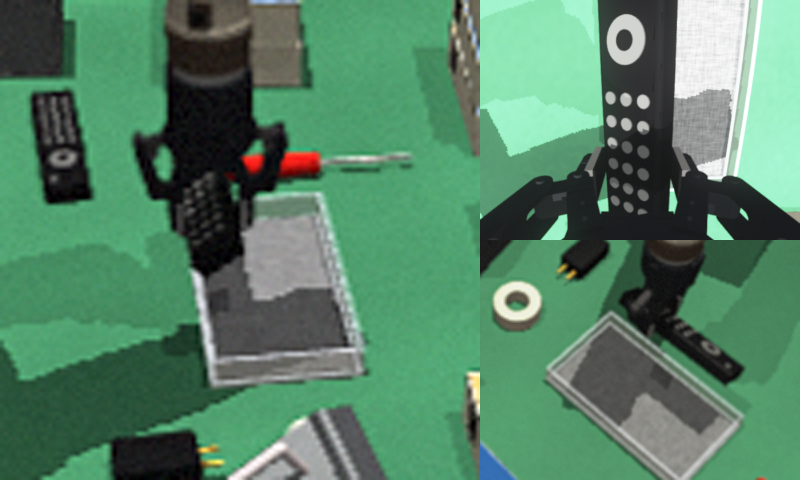

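Held securely, tilted over the tray's near long wall. I'll press its low side on the wall's rim to turn it level in the grip before laying it down.

Call:
step_arm(rows=[[0, 0, 0.5, 0, -0.6], [0, 0, 1.2, 0, -0.6], [0, 0, 1.8, 0, -0.6], [0, 0, 2.2, 0, -0.6], [0, 0, 2.4, 0, -0.6], [0, 0, 2.4, 0, -0.6], [0, 0, 2.4, 0, -0.6], [0, 0, 2.4, 0, -0.6]], grip_force=24)

```text
time_s: 7.03
eef_pos: [0.5039, 0.2047, 0.0645]
ee_rot: [0.681, 0.732, 0.001, 0.0]
contact_force: [-0.4, 0.6, -1.9]
opening: 0.569
grasp_force: 41.9
```

Call:
step_arm(rows=[[0, 0, 0.1, 0, -0.6], [0, 0, 0.2, 0, -0.6], [0, 0, 0.3, 0, -0.6], [0, 0, 0.4, 0, -0.6], [0, 0, 0.4, 0, -0.6]])

```text
time_s: 7.45
eef_pos: [0.5034, 0.2045, 0.0559]
ee_rot: [0.681, 0.732, 0.001, 0.0]
contact_force: [-3.9, -2.1, 14.0]
opening: 0.573
grasp_force: 43.5
```

Call:
step_arm(rows=[[0, 0, 0.1, 0, -0.4], [0, 0, 0.2, 0, -0.4], [0, 0, 0.3, 0, -0.4], [0, 0, 0.3, 0, -0.4]], grip_force=20)

```text
time_s: 7.78
eef_pos: [0.5044, 0.2047, 0.0539]
ee_rot: [0.681, 0.732, 0.003, 0.001]
contact_force: [-12.9, -6.9, 45.8]
opening: 0.577
grasp_force: 56.1
```

Call:
step_arm(rows=[[0, 0, -0.2, 0, 0.1], [0, 0, -0.2, 0, 0.1], [0, 0, -0.2, 0, 0.1], [0, 0, -0.2, 0, 0.1]], grip_force=20)

```text
time_s: 8.12
eef_pos: [0.5046, 0.2049, 0.0546]
ee_rot: [0.681, 0.732, 0.002, 0.001]
contact_force: [-3.4, -2.6, 21.0]
opening: 0.577
grasp_force: 53.5
```

Call:
step_arm(rows=[[0, 0, 0, 0, 0.14], [0, 0, 0, 0, 0.14], [0, 0, 0, 0, 0.14]])

```text
time_s: 8.37
eef_pos: [0.5046, 0.2049, 0.0546]
ee_rot: [0.681, 0.732, 0.002, 0.001]
contact_force: [-4.7, -1.9, 20.5]
opening: 0.572
grasp_force: 53.5
```

Call:
step_arm(rows=[[0, 0, 0, 0, 0.15], [0, 0, 0, 0, 0.15], [0, 0, 0, 0, 0.15]])

```text
time_s: 8.62
eef_pos: [0.5046, 0.2049, 0.0545]
ee_rot: [0.681, 0.732, 0.002, 0.001]
contact_force: [-5.3, -2.4, 21.3]
opening: 0.581
grasp_force: 47.5
```

Call:
step_arm(rows=[[0, 0, 0, 0, 0.16], [0, 0, 0, 0, 0.17], [0, 0, 0, 0, 0.17], [0, 0, 0, 0, 0.17]])

```text
time_s: 8.95
eef_pos: [0.5046, 0.2049, 0.0543]
ee_rot: [0.681, 0.732, 0.002, 0.001]
contact_force: [-3.9, -1.9, 19.6]
opening: 0.586
grasp_force: 30.7
```

Call:
step_arm(rows=[[0, 0, 0.05, 0, 0.18], [0, 0, 0.1, 0, 0.18], [0, 0, 0.15, 0, 0.18], [0, 0, 0.2, 0, 0.18], [0, 0, 0.2, 0, 0.18]])

```text
time_s: 9.37
eef_pos: [0.5061, 0.205, 0.0512]
ee_rot: [0.681, 0.732, 0.003, 0.002]
contact_force: [-3.5, -4.3, 28.6]
opening: 0.592
grasp_force: 32.8
```

Call:
step_arm(rows=[[0, 0, 0.1, 0, 0.18], [0, 0, 0.2, 0, 0.18], [0, 0, 0.3, 0, 0.18], [0, 0, 0.3, 0, 0.18]])

```text
time_s: 9.7
eef_pos: [0.5088, 0.2053, 0.0435]
ee_rot: [0.682, 0.732, 0.005, 0.004]
contact_force: [2.2, -2.3, 20.4]
opening: 0.593
grasp_force: 32.3
```

Call:
step_arm(rows=[[0, 0, 0.1, 0, 0.16], [0, 0, 0.2, 0, 0.15], [0, 0, 0.3, 0, 0.14], [0, 0, 0.3, 0, 0.14]], grip_force=20)

```text
time_s: 10.03
eef_pos: [0.5068, 0.2054, 0.0332]
ee_rot: [0.681, 0.732, 0.004, 0.002]
contact_force: [3.0, -0.1, 4.9]
opening: 0.574
grasp_force: 12.2
```

Call:
step_arm(rows=[[0, 0, 0.05, 0, 0.0], [0, 0, 0.1, 0, -0.4], [0, 0, 0.1, 0, -0.4], [0, 0, 0.1, 0, -0.4]])

```text
time_s: 10.37
eef_pos: [0.5071, 0.2055, 0.0308]
ee_rot: [0.681, 0.732, 0.004, 0.002]
contact_force: [3.3, -0.7, 7.5]
opening: 0.561
grasp_force: 19.5
```

Call:
step_arm(rows=[[0, 0, 0.05, 0, -0.4], [0, 0, 0.1, 0, -0.4], [0, 0, 0.1, 0, -0.4]])

```text
time_s: 10.62
eef_pos: [0.5075, 0.2055, 0.0298]
ee_rot: [0.681, 0.732, 0.004, 0.003]
contact_force: [2.2, -1.7, 15.6]
opening: 0.557
grasp_force: 21.0
```

```bash
python3 - <<'E'
from h import *
s=bot.get_state(); print(s["eef_pos"],s["ee_rot"],s["contact_force"],s["opening"],s["grasp_force"])
a=cv2.resize(grab_frame("side")[120:220,235:315,::-1],None,fx=5,fy=5,interpolation=cv2.INTER_CUBIC)
b=cv2.resize(grab_frame("wrist")[:,:,::-1],(400,300))
f=grab_frame("scene")[:,:,::-1]; 
d=cv2.resize(f[225:325,270:400],(400,300),interpolation=cv2.INTER_CUBIC)
im=np.zeros((600,800,3),np.uint8); im[:500,:400]=a; im[:300,400:800]=b; im[300:,400:]=d; cv2.imwrite("pics/g4.png",im)
E
```

```text
[0.5075 0.2055 0.0298] [0.6815 0.7318 0.0043 0.0026] [ 2.1707 -1.7397 15.6483] 0.5572707246902197 20.973159670829773
```

Call:
step_arm(rows=[[0, 0, 0, 0, -0.6], [0, 0, 0, 0, -0.6], [0, 0, -0.2, 0, -0.6], [0, 0, -0.5, 0, -0.6], [0, 0, -1.0, 0, -0.6], [0, 0, -1.6, 0, -0.6], [0, 0, -2.0, 0, -0.6], [0, 0, -2.0, 0, -0.6], [0, 0, -2.0, 0, -0.6]], grip_force=40)

```text
time_s: 11.52
eef_pos: [0.5032, 0.2045, 0.0762]
ee_rot: [0.681, 0.732, 0.0, 0.0]
contact_force: [-0.3, 0.3, -1.4]
opening: 0.559
grasp_force: 41.9
```

```bash
python3 - <<'E'
from h import *
s=bot.get_state(); print(s["joints"],s["eef_pos"],s["ee_rot"])
E
```

```text
[ 0.386   0.4552 -0.1518  0.9631  0.      1.8844] [0.5032 0.2045 0.0762] [0.6811 0.7322 0.0003 0.0001]
```

Call:
step_arm(rows=[[0.1, 0.3, -0.1, -1, -0.6], [0.2, 0.6, -0.2, -2.1, -0.6], [0.3, 0.9, -0.2, -3.2, -0.6], [0.4, 1.2, -0.2, -4.3, -0.6], [0.5, 1.5, -0.2, -5.4, -0.6], [0.6, 1.8, -0.2, -6.5, -0.6], [0.7, 2.1, -0.2, -7.6, -0.6], [0.8, 2.4, -0.2, -8.7, -0.6], [0.9, 2.7, -0.2, -9.8, -0.6], [1.0, 3.0, -0.2, -10.9, -0.6], [1.1, 3.3, -0.2, -12, -0.6], [1.25, 3.5, -0.2, -13.1, -0.6], [1.35, 3.7, -0.2, -14.2, -0.6], [1.38, 3.78, -0.2, -15, -0.6], [1.38, 3.78, -0.1, -15, -0.6], [1.38, 3.78, 0.3, -15, -0.6], [1.38, 3.78, 0.7, -15, -0.6], [1.38, 3.78, 1.1, -15, -0.6], [1.38, 3.78, 1.1, -15, -0.6], [1.38, 3.78, 1.1, -15, -0.6]])

```text
time_s: 13.18
eef_pos: [0.5934, 0.245, 0.0467]
ee_rot: [-0.036, 0.999, -0.001, -0.002]
contact_force: [-0.7, -0.0, -0.4]
opening: 0.559
grasp_force: 41.8
```

```bash
python3 - <<'E'
from h import *
s=bot.get_state(); print(s["joints"],s["eef_pos"],s["ee_rot"],s["contact_force"])
a=cv2.resize(grab_frame("side")[120:220,235:315,::-1],None,fx=5,fy=5,interpolation=cv2.INTER_CUBIC)
f=grab_frame("wrist")[:,:,::-1]; b=cv2.resize(f,(400,300))
f=grab_frame("scene")[:,:,::-1]; 
d=cv2.resize(f[225:325,270:400],(400,300),interpolation=cv2.INTER_CUBIC)
im=np.zeros((600,800,3),np.uint8); im[:500,:400]=a; im[:300,400:800]=b; im[300:,400:]=d; cv2.imwrite("pics/g5.png",im)
E
```

```text
[0.3915 0.6605 0.1256 1.0396 0.     0.3199] [0.5934 0.245  0.0467] [-0.0358  0.9994 -0.0006 -0.0017] [-0.6501 -0.0069 -0.4181]
```

View pics/g5.png

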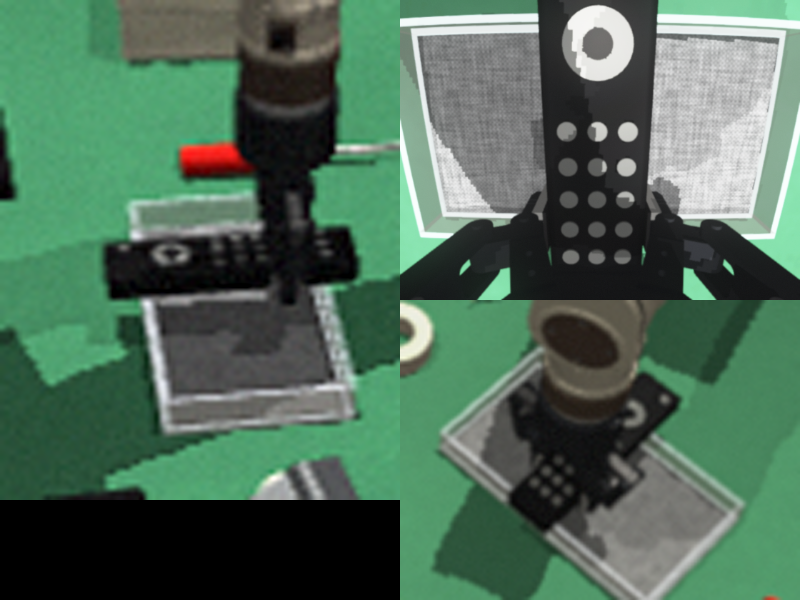

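The handset is flat, buttons up, and spans both tray rims. The fingertips reach too far below it to lay it straight on the floor, so I'll rest it on the rims, regrip it higher, then lay it inside.

Call:
step_arm(rows=[[0, 0, 0.3, 0, -0.6], [0, 0, 0.5, 0, -0.6], [0, 0, 0.58, 0, -0.6], [0, 0, 0.62, 0, -0.6], [0, 0, 0.66, 0, -0.6], [0, 0, 0.66, 0, -0.6]])

```text
time_s: 13.83
eef_pos: [0.5947, 0.2456, 0.0318]
ee_rot: [-0.036, 0.999, -0.0, -0.0]
contact_force: [0.2, 0.2, -0.9]
opening: 0.557
grasp_force: 41.9
```

Call:
step_arm(rows=[[0, 0, 0.03, 0, -0.6], [0, 0, 0.06, 0, -0.6], [0, 0, 0.09, 0, -0.6], [0, 0, 0.12, 0, -0.6], [0, 0, 0.12, 0, -0.6]])

```text
time_s: 14.25
eef_pos: [0.5951, 0.2457, 0.0301]
ee_rot: [-0.036, 0.999, 0.0, 0.0]
contact_force: [-1.6, -1.4, 3.4]
opening: 0.56
grasp_force: 42.3
```

Call:
step_arm(rows=[[0, 0, 0.03, 0, -0.6], [0, 0, 0.06, 0, -0.6], [0, 0, 0.06, 0, -0.6]])

```text
time_s: 14.5
eef_pos: [0.5951, 0.2458, 0.03]
ee_rot: [-0.036, 0.999, 0.0, 0.001]
contact_force: [-4.6, -1.8, 11.6]
opening: 0.559
grasp_force: 43.1
```

Call:
step_arm(rows=[[0, 0, 0, 0, 0.06], [0, 0, 0, 0, 0.08], [0, 0, 0, 0, 0.1], [0, 0, 0, 0, 0.12], [0, 0, 0, 0, 0.14], [0, 0, 0, 0, 0.16], [0, 0, 0, 0, 0.18], [0, 0, 0, 0, 0.22], [0, 0, 0, 0, 0.3], [0, 0, 0, 0, 0.3]])

```text
time_s: 15.33
eef_pos: [0.5947, 0.2456, 0.0272]
ee_rot: [-0.036, 0.999, -0.0, -0.0]
contact_force: [-0.6, -0.5, -0.3]
opening: 0.651
grasp_force: 0.0
```

Call:
step_arm(rows=[[0, 0, 0, 0, 0.6], [0, 0, 0, 0, 0.6], [0, 0, -0.3, 0, 0.6], [0, 0, -0.6, 0, 0.6], [0.4, 0, -0.71, 0, 0.6], [0.8, 0, -0.71, 0, 0.6], [1.2, 0, -0.71, 0, 0.6], [1.2, 0, -0.71, 0, 0.6], [1.2, 0, -0.71, 0, 0.6]])

```text
time_s: 16.08
eef_pos: [0.5652, 0.2437, 0.0464]
ee_rot: [-0.036, 0.999, 0.0, 0.001]
contact_force: [-1.2, 0.1, 0.2]
opening: 0.8
grasp_force: 0.0
```

Call:
step_arm(rows=[[0, 0, 0, 0, 0.3], [0, 0, 0, 0, 0.2], [0, 0, 0, 0, 0.0], [0, 0, 0, 0, -0.4], [0, 0, 0, 0, -0.4], [0, 0, 0, 0, -0.4], [0, 0, 0, 0, -0.4]], grip_force=30)

```text
time_s: 16.67
eef_pos: [0.5658, 0.2437, 0.0458]
ee_rot: [-0.036, 0.999, 0.0, 0.001]
contact_force: [1.1, -0.5, 2.8]
opening: 0.554
grasp_force: 31.7
```

Call:
step_arm(rows=[[0, 0, -0.2, 0, -0.6], [0, 0, -0.6, 0, -0.6], [0, 0, -1.1, 0, -0.6], [0, 0, -1.5, 1, -0.6], [0, 0, -1.6, 2, -0.6], [0, 0, -1.6, 3.1, -0.6], [0, 0, -1.6, 4.2, -0.6], [0.1, -0.1, -1.6, 5.3, -0.6], [0.1, -0.1, -1.6, 6.4, -0.6], [0.22, -0.21, -1.6, 7.5, -0.6], [0.22, -0.21, -1.6, 8.6, -0.6], [0.22, -0.21, -1.6, 9.7, -0.6], [0.22, -0.21, -1.6, 10.8, -0.6], [0.22, -0.21, -1.6, 11.9, -0.6], [0.22, -0.21, -1.6, 13, -0.6], [0.22, -0.21, -1.6, 14.1, -0.6], [0.22, -0.21, -1.6, 15, -0.6], [0.22, -0.21, -1.6, 15, -0.6], [0.22, -0.21, -1.6, 15, -0.6], [0.22, -0.21, -1.6, 15, -0.6]], grip_force=40)

```text
time_s: 18.33
eef_pos: [0.5595, 0.2377, 0.0853]
ee_rot: [0.68, 0.733, -0.0, -0.0]
contact_force: [0.2, 0.3, -2.2]
opening: 0.557
grasp_force: 41.9
```

```bash
python3 - <<'E'
from h import *
s=bot.get_state(); print(s["eef_pos"],s["ee_rot"],s["contact_force"],s["wrist_torque"])
W=camera_params("wrist"); f=grab_frame("wrist"); cv2.imwrite("pics/w6.png",f[:,:,::-1])
# dark handset mask: bottom-visible extents in wrist picture; and predicted tray rim corners
T=[.560,.243,.072]; K=np.array([[-.066,.121,.032],[.066,.121,.032],[-.066,0,.032],[.066,0,.032]])
print("pred inner rim",proj(place(T,K),W).round(1).tolist())
hs=f.astype(int)
for r in (20,60,100,140,180):
    d=hs[r].max(1)<70; ix=np.where(d)[0]; print(r,ix.min() if len(ix) else None,ix.max() if len(ix) else None)
    b=(hs[r].min(1)>225); print("  white",np.where(b)[0][[0,-1]] if b.any() else None)
# predicted handset top edge ends if flat
s0=s["eef_pos"]; 
for dy in (.09,.095,.1): print(dy,proj(np.array([[s0[0]-.0719*dy,s0[1]+.9974*(.005+dy),s0[2]+.008]]),W))
col=hs[:,275:300].max(2).mean(1); print((np.diff(col[:120])).round(0).tolist())
E
```

```text
[0.5595 0.2377 0.0853] [ 0.6803  0.7329 -0.0003 -0.0001] [ 0.1855  0.3009 -2.229 ] [-0.0537  0.0348  0.0334]
pred inner rim [[137.3, -9.9], [416.1, -8.9], [157.3, 231.6], [394.3, 232.3]]
20 205 347
  white [133 423]
60 206 345
  white [136 419]
100 207 343
  white [139 415]
140 209 342
  white [143 411]
180 211 340
  white [146 406]
0.09 [[275.5415  31.1832]]
0.095 [[275.5943  14.2368]]
0.1 [[275.6479  -2.9452]]
[-0.0, -4.0, -29.0, -84.0, -52.0, -3.0, 4.0, 4.0, 3.0, 3.0, 4.0, 4.0, 3.0, 2.0, 0.0, -1.0, -0.0, -0.0, -0.0, -1.0, 0.0, -0.0, -1.0, -0.0, -0.0, -0.0, -0.0, -0.0, -1.0, -0.0, -0.0, 0.0, -1.0, -0.0, -0.0, -0.0, -0.0, -0.0, -0.0, -0.0, -0.0, -0.0, -1.0, 0.0, -0.0, -0.0, -0.0, -1.0, -0.0, 0.0, -0.0, -0.0, 0.0, 0.0, -0.0, -0.0, -0.0, -0.0, 0.0, -0.0, -0.0, 0.0, -0.0, -0.0, 0.0, -0.0, 0.0, 0.0, -0.0, 0.0, -0.0, -0.0, 0.0, 0.0, -0.0, 1.0, -0.0, 0.0, 0.0, -0.0, -0.0, -0.0, 0.0, 0.0, 0.0, 1.0, -0.0, 0.0, 0.0, 0.0, -0.0, 0.0, 0.0, 0.0, 0.0, -0.0, 0.0, 0.0, 0.0, -0.0, 0.0, 0.0, 0.0, 0.0, -0.0, 0.0, 1.0, -0.0, 1.0, -0.0, 0.0, 0.0, -0.0, 1.0, -0.0, 2.0, 22.0, 38.0, 25.0]
```

Call:
step_arm(rows=[[0, 0, 0.3, 0, -0.6], [0, 0, 0.8, 0, -0.6], [0, 0, 1.3, 0, -0.6], [0, 0, 1.7, 0, -0.6], [0, 0, 2.0, 0, -0.6], [0, 0, 2.2, 0, -0.6], [0, 0, 2.3, 0, -0.6], [0, 0, 2.38, 0, -0.6], [0, 0, 2.42, 0, -0.6], [0, 0, 2.46, 0, -0.6], [0, 0, 2.5, 0, -0.6], [0, 0, 2.5, 0, -0.6]])

```text
time_s: 19.38
eef_pos: [0.56, 0.2379, 0.023]
ee_rot: [0.681, 0.732, 0.0, 0.0]
contact_force: [0.5, -0.7, -0.9]
opening: 0.552
grasp_force: 41.9
```

Call:
step_arm(rows=[[0, 0, 0.03, 0, -0.6], [0, 0, 0.06, 0, -0.6], [0, 0, 0.09, 0, -0.6], [0, 0, 0.12, 0, -0.6], [0, 0, 0.12, 0, -0.6]])

```text
time_s: 19.8
eef_pos: [0.5597, 0.2378, 0.0196]
ee_rot: [0.681, 0.732, -0.0, -0.0]
contact_force: [-0.4, -0.2, -1.2]
opening: 0.55
grasp_force: 41.9
```

Call:
step_arm(rows=[[0, 0, 0.02, 0, -0.6], [0, 0, 0.04, 0, -0.6], [0, 0, 0.06, 0, -0.6], [0, 0, 0.06, 0, -0.6]])

```text
time_s: 20.13
eef_pos: [0.5597, 0.2378, 0.0182]
ee_rot: [0.681, 0.732, -0.0, -0.0]
contact_force: [-0.7, -0.9, -1.2]
opening: 0.552
grasp_force: 41.9
```

Call:
step_arm(rows=[[0, 0, 0.03, 0, -0.6], [0, 0, 0.06, 0, -0.6], [0, 0, 0.08, 0, -0.6], [0, 0, 0.08, 0, -0.6]])

```text
time_s: 20.47
eef_pos: [0.5599, 0.2378, 0.0179]
ee_rot: [0.681, 0.732, 0.0, 0.0]
contact_force: [-2.8, -1.1, 7.5]
opening: 0.556
grasp_force: 42.9
```

Call:
step_arm(rows=[[0, 0, 0, 0, 0.06], [0, 0, 0, 0, 0.09], [0, 0, 0, 0, 0.12], [0, 0, 0, 0, 0.15], [0, 0, 0, 0, 0.18], [0, 0, 0, 0, 0.25], [0, 0, 0, 0, 0.35], [0, 0, 0, 0, 0.5], [0, 0, -0.1, 0, 0.5], [0, 0, -0.4, 0, 0.5], [0, 0, -1.0, 0, 0.5], [0, 0, -2.2, 0, 0.5], [0, 0, -3.6, 0, 0.5], [0, 0, -5, 0, 0.5], [0, 0, -6, 0, 0.5], [0, 0, -6, 0, 0.5], [0, 0, -6, 0, 0.5], [0, 0, -6, 0, 0.5]])

```text
time_s: 21.97
eef_pos: [0.5595, 0.2377, 0.1663]
ee_rot: [0.681, 0.732, -0.0, -0.0]
contact_force: [-0.4, -0.2, -0.1]
opening: 0.751
grasp_force: 0.0
```

```bash
python3 - <<'E'
from h import *
s=bot.get_state(); print(s["eef_pos"],s["contact_force"])
W=camera_params("wrist"); f=grab_frame("wrist"); cv2.imwrite("pics/w7.png",f[:,:,::-1])
m=(f.max(2)<60).astype(np.uint8); m[300:]=0; m=cv2.morphologyEx(m,cv2.MORPH_CLOSE,np.ones((25,25)))
n,l,st,ce=cv2.connectedComponentsWithStats(m)
for i in range(1,n):
    if st[i,4]>800:
        c=max(cv2.findContours((l==i).astype(np.uint8),0,1)[0],key=cv2.contourArea); r=cv2.minAreaRect(c)
        print(st[i],[atz(q,W,.027).round(3)[:2].tolist() for q in cv2.boxPoints(r)])
E
```

```text
[0.5595 0.2377 0.1663] [-0.4217 -0.1734 -0.1161]
[ 247   99   60  195 6297] [[0.542, 0.154], [0.534, 0.314], [0.577, 0.317], [0.593, 0.158]]
[ 147  261   55   39 1336] [[0.456, 0.178], [0.502, 0.182], [0.502, 0.145], [0.454, 0.141]]
[ 349  261   54   39 1296] [[0.626, 0.191], [0.671, 0.194], [0.677, 0.158], [0.631, 0.155]]
```

Call:
step_arm(rows=[[-0.5, 0, -1, -1.1, 0], [-1.5, -0.3, -2.2, -2.2, -0.25], [-2.7, -0.6, -3.35, -3.3, -0.25], [-3.9, -0.9, -3.35, -4.4, -0.25], [-5.1, -1.1, -3.35, -5.5, -0.25], [-6.3, -1.4, -3.35, -6.6, -0.25], [-7.5, -1.6, -3.35, -7.7, -0.25], [-8.7, -1.9, -3.35, -8.8, -0.25], [-9.9, -2.1, -3.35, -9.9, -0.25], [-11.1, -2.3, -3.35, -11, -0.25], [-12.3, -2.5, -3.35, -12.1, -0.25], [-13.5, -2.7, -3.35, -13.2, -0.25], [-14.7, -2.9, -3.35, -14.3, -0.25], [-15.9, -3.1, -3.35, -15.4, -0.25], [-17, -3.4, -3.35, -16.5, -0.25], [-18, -3.6, -3.35, -17.6, -0.25], [-18.48, -3.69, -3.35, -18.7, -0.25], [-18.48, -3.69, -3.35, -19.8, -0.25], [-18.48, -3.69, -3.35, -20.9, -0.25], [-18.48, -3.69, -3.35, -21.4, -0.25]])

```text
time_s: 23.68
eef_pos: [0.5001, -0.2299, 0.2479]
ee_rot: [-0.364, 0.931, 0.002, -0.001]
contact_force: [0.6, -0.6, 0.1]
opening: 0.373
grasp_force: 0.0
```

Call:
step_arm(rows=[[0, 0, 0, 0, -0.25], [0, 0, 0, 0, -0.25], [0, 0, 0, 0, -0.25]])

```text
time_s: 23.93
eef_pos: [0.5008, -0.2294, 0.2491]
ee_rot: [-0.362, 0.932, 0.001, -0.001]
contact_force: [0.1, -0.3, -0.6]
opening: 0.375
grasp_force: 0.0
```

```bash
cat >> h.py <<'E'
TT=np.array([.516,-.2265,.213])
def rect(f,W,z,R=.065,n=260,T=TT):
    g=np.linspace(-R,R,n); X,Y=np.meshgrid(-g,-g,indexing="ij") # rows: x down from +R; cols: y left(+) to right
    P=np.array([pan([x,y,z]) for x,y in zip(X.ravel(),Y.ravel())]); uv=proj(place(T,P),W).astype(np.float32).reshape(n,n,2)
    return cv2.remap(f,uv[...,0],uv[...,1],cv2.INTER_LINEAR),X,Y
def pointer(f,W,z=.031):
    r,X,Y=rect(f,W,z); g=r.min(2); rad=np.hypot(X,Y); m=(g>110)&(rad<.022)
    n,l,st,_=cv2.connectedComponentsWithStats(m.astype(np.uint8)); out=[]
    for i in range(1,n):
        if st[i,4]>8:
            p=np.stack([X[l==i],Y[l==i]],1); c=p.mean(0); w,v=np.linalg.eigh(np.cov((p-c).T)); d=v[:,1]*np.sign(v[:,1]@c)
            out.append((st[i,4],(c*1e3).round(1).tolist(),round(.9+np.arctan2(-d[1],d[0]),3),round(.9+np.arctan2(-c[1],c[0]),3)))
    return out
def dots(f,W):  # white marks on the panel
    r,X,Y=rect(f,W,0); g=r.min(2); rad=np.hypot(X,Y); ref=np.median(g[(rad>.05)])
    m=(g>ref+25)&(rad>.028)&(rad<.063)&(X>0)
    n,l,st,_=cv2.connectedComponentsWithStats(m.astype(np.uint8))
    return ref,[(int(st[i,4]),round(X[l==i].mean()*1e3,1),round(Y[l==i].mean()*1e3,1)) for i in range(1,n) if st[i,4]>12]
E
python3 - <<'E'
from h import *
s=bot.get_state(); print(s["joints"],s["eef_pos"],s["ee_rot"],s["opening"])
W0=dict(camera_params("wrist")); f=grab_frame("wrist"); cv2.imwrite("pics/w8.png",f[:,:,::-1])
print("now",pointer(f,W0),dots(f,W0))
W=dict(W0); W["world_from_camera"]=np.load("w1.npy")[0]; f1=cv2.imread("pics/w1.png")[:,:,::-1].copy()
print("w1",pointer(f1,W),dots(f1,W))
E
```

```text
[-0.4295  0.3424  0.154   1.3845  0.     -1.1709] [ 0.5008 -0.2294  0.2491] [-0.3622  0.9321  0.0007 -0.0007] 0.375081254262188
now [(np.int32(276), [11.6, 2.1], np.float64(0.741), np.float64(0.722)), (np.int32(325), [-12.0, 15.0], np.float64(0.211), np.float64(-1.348)), (np.int32(108), [-15.5, -13.6], np.float64(1.751), np.float64(3.319)), (np.int32(16), [-20.5, 5.7], np.float64(-0.544), np.float64(-1.97))] (np.float64(137.0), [(545, np.float64(49.0), np.float64(-22.7)), (134, np.float64(37.4), np.float64(0.9)), (144, np.float64(34.0), np.float64(-15.5)), (138, np.float64(33.6), np.float64(17.1)), (1729, np.float64(11.4), np.float64(-52.9)), (160, np.float64(23.7), np.float64(-28.6)), (147, np.float64(23.1), np.float64(29.9))])
w1 [(np.int32(45), [19.7, 3.3], np.float64(0.563), np.float64(0.737))] (np.float64(123.0), [(601, np.float64(49.1), np.float64(-23.0)), (162, np.float64(38.0), np.float64(0.4)), (3218, np.float64(17.8), np.float64(-46.8)), (158, np.float64(34.0), np.float64(17.0)), (157, np.float64(34.0), np.float64(-15.8)), (192, np.float64(23.8), np.float64(-28.8)), (166, np.float64(23.3), np.float64(29.9))])
```

```bash
python3 - <<'E'
from h import *
W=dict(camera_params("wrist")); f=cv2.imread("pics/w8.png")[:,:,::-1].copy()
for z in (.007,.015,.023,.031): print(z,[o for o in pointer(f,W,z)])
# dark-bar mask / coarse text map of the rectified patch at z=31
r,X,Y=rect(f,W,.031,R=.03,n=31); g=r.min(2)
for row in g: print(''.join(f'{int(v)//10:3d}' for v in row))
E
```

```text
0.007 [(np.int32(73), [18.5, 5.9], np.float64(1.478), np.float64(0.59)), (np.int32(333), [3.2, 5.7], np.float64(0.742), np.float64(-0.163))]
0.015 [(np.int32(41), [19.9, 5.2], np.float64(1.705), np.float64(0.643)), (np.int32(311), [6.1, 4.5], np.float64(0.743), np.float64(0.266))]
0.023 [(np.int32(11), [21.0, 4.5], np.float64(-0.839), np.float64(0.687)), (np.int32(292), [9.0, 3.3], np.float64(0.741), np.float64(0.55)), (np.int32(56), [-15.2, 14.6], np.float64(0.088), np.float64(-1.477))]
0.031 [(np.int32(277), [11.9, 2.0], np.float64(0.739), np.float64(0.732)), (np.int32(361), [-12.4, 14.5], np.float64(0.186), np.float64(-1.379)), (np.int32(121), [-15.5, -13.5], np.float64(-1.393), np.float64(3.324))]
 13 13 13 14 17 18 16  6  3  3  3  3  3  3  7 10  4  3  3  4  4  3  4  4  4  4  4 10 18 17 14
 13 13 13 13 13 15  8  3  3  3  3  3  3  4 13 12  4  3  3  3  3  4  4  4  4  4  4  5 12 14 13
 13 13 13 13 13  9  4  3  3  3  3  3  3  8 15  7  3  3  3  3  3  4  4  4  4  4  4  4  5 12 13
 13 13 13 13 12  5  3  3  3  3  3  3  4 13 12  4  3  3  3  3  4  4  4  4  4  4  4  4  4  8 13
 13 13 13 13 
[... 1824 characters left out ...]
  4  4  5  8 13 18 22 22 22 23 23 23 23 23
 13 13 13 13 13 13 13 13 13 13 12 11 11  8  4  4  4  4  4  6 11 14 18 22 22 22 23 23 23 23 23
 13 13 13 13 13 13 13 12 11 12 12 11 11 10  6  6  7  8  9 11 17 21 21 22 22 23 23 23 23 23 23
 13 13 13 13 13 13 12 11 10 11 11 11 11 11 10 10 11 11 11 13 20 22 22 22 22 23 23 23 23 23 23
 13 13 13 13 13 12 11 11 10 10 10 11 11 11 11 11 11 11 11 13 21 22 22 22 23 23 23 23 23 23 23
 13 13 13 13 12 11 10 10 10 10 10 10 11 11 11 11 11 11 11 16 22 22 22 22 23 23 23 23 23 23 23
 13 12 11 12 11 10 10 10 10 10 10 11 10 11 11 11 11 11 12 21 22 22 22 22 23 23 23 23 23 23 23
 11 10 11 11 11 10 10 10 10 10 10 11 11 10 11 11 11 11 14 22 22 22 22 23 23 23 23 23 23 23 23
```

Call:
step_arm(rows=[[0, 0, 0.5, 1, -0.25], [0, 0, 1.5, 2, -0.25], [0, 0, 2.6, 3.2, -0.25], [0, 0, 3.6, 3.2, -0.25], [0, 0, 4.3, 3.2, -0.25], [0, 0, 4.7, 3.2, -0.25], [0, 0, 4.9, 3.2, -0.25], [0, 0, 5.05, 3.2, -0.25], [0, 0, 5.12, 3.2, -0.25], [0, 0, 5.12, 3.2, -0.25]])

```text
time_s: 24.82
eef_pos: [0.5017, -0.2299, 0.1228]
ee_rot: [-0.202, 0.979, -0.0, 0.001]
contact_force: [0.1, -0.4, 0.1]
opening: 0.371
grasp_force: 0.0
```

Call:
step_arm(rows=[[0, 0, 0, 0, -0.35], [0, 0, 0, 0, -0.45], [0, 0, 0, 0, -0.53], [0, 0, 0, 0, -0.53], [0, 0, 0, 0, -0.53]], grip_force=20)

```text
time_s: 25.23
eef_pos: [0.5013, -0.2297, 0.1224]
ee_rot: [-0.202, 0.979, -0.0, 0.0]
contact_force: [0.0, 0.3, -0.9]
opening: 0.237
grasp_force: 0.0
```

Call:
step_arm(rows=[[0, 0, 0.06, 0.5, -0.53], [0, 0, 0.06, 1, -0.53], [0, 0, 0.06, 1.5, -0.53], [0, 0, 0.06, 2, -0.53], [0, 0, 0.06, 2.5, -0.53], [0, 0, 0.06, 3, -0.53], [0, 0, 0.06, 3.5, -0.53], [0, 0, 0.06, 4, -0.53], [0, 0, 0.06, 4.5, -0.53], [0, 0, 0.06, 5, -0.53], [0, 0, 0.06, 5, -0.53]])

```text
time_s: 26.15
eef_pos: [0.5007, -0.229, 0.1206]
ee_rot: [0.058, 0.998, 0.001, -0.0]
contact_force: [-1.1, 2.5, 1.5]
opening: 0.234
grasp_force: 1.2
```

```bash
python3 - <<'E'
from h import *
s=bot.get_state(); print(s["eef_pos"],s["ee_rot"],s["contact_force"],s["wrist_torque"],s["opening"],s["grasp_force"])
W=dict(camera_params("wrist")); f=grab_frame("wrist"); cv2.imwrite("pics/w9.png",f[:,:,::-1])
print(pointer(f,W,.031))
E
```

```text
[ 0.5007 -0.229   0.1206] [ 0.0583  0.9983  0.0006 -0.0004] [-1.1491  2.4778  1.5179] [0.3911 0.2893 0.0476] 0.23394350056909752 1.17641788925539
[(np.int32(263), [11.6, -0.3], np.float64(0.967), np.float64(0.925)), (np.int32(37), [11.3, 14.2], np.float64(-1.374), np.float64(-0.0)), (np.int32(38), [2.4, -15.9], np.float64(3.605), np.float64(2.323)), (np.int32(155), [-16.7, -11.5], np.float64(-1.295), np.float64(3.441)), (np.int32(10), [-21.8, -0.0], np.float64(2.471), np.float64(4.042))]
```

Call:
step_arm(rows=[[0, 0, 0, 0.5, -0.53], [0, 0, 0, 1, -0.53], [0, 0, 0, 1.5, -0.53], [0, 0, 0, 2, -0.53], [0, 0, 0, 2.5, -0.53], [0, 0, 0, 3, -0.53], [0, 0, 0, 3.5, -0.53], [0, 0, 0, 3.5, -0.53]])

```text
time_s: 26.87
eef_pos: [0.5011, -0.228, 0.121]
ee_rot: [0.239, 0.971, 0.002, -0.0]
contact_force: [-1.8, 5.1, 4.5]
opening: 0.237
grasp_force: 2.9
```

```bash
python3 - <<'E'
from h import *
s=bot.get_state(); print(s["eef_pos"],s["ee_rot"],s["contact_force"],s["wrist_torque"],s["opening"],s["grasp_force"])
W=dict(camera_params("wrist")); f=grab_frame("wrist"); cv2.imwrite("pics/w10.png",f[:,:,::-1])
print(pointer(f,W,.031))
E
```

```text
[ 0.5011 -0.228   0.121 ] [ 0.2386  0.9711  0.0016 -0.0003] [-1.8185  5.086   4.5137] [1.1397 0.2723 0.087 ] 0.23745659074710396 2.9257980884799513
[(np.int32(276), [10.4, -5.0], np.float64(1.401), np.float64(1.35)), (np.int32(32), [16.1, 12.4], np.float64(-1.112), np.float64(0.244)), (np.int32(33), [13.1, -16.3], np.float64(0.458), np.float64(1.795)), (np.int32(43), [-2.5, -15.2], np.float64(3.866), np.float64(2.633)), (np.int32(287), [-19.0, -3.8], np.float64(-0.878), np.float64(3.844))]
```

Call:
step_arm(rows=[[0, 0, 0, 0, -0.4], [0, 0, 0, 0, -0.3], [0, 0, 0, 0, -0.3], [0, 0, -0.2, 0, -0.3], [0, 0, -0.6, 0, -0.3], [0, 0, -1.4, 0, -0.3], [0, 0, -2.6, 0, -0.3], [0, 0, -3.8, 0, -0.3], [0, 0, -5, 0, -0.3], [0, 0, -5.1, 0, -0.3], [0, 0, -5.1, 0, -0.3], [0, 0, -5.1, 0, -0.3]])

```text
time_s: 27.92
eef_pos: [0.5011, -0.2298, 0.2485]
ee_rot: [0.239, 0.971, -0.0, 0.0]
contact_force: [-0.6, 0.6, -0.1]
opening: 0.349
grasp_force: 0.0
```

```bash
python3 - <<'E'
from h import *
s=bot.get_state(); print(s["time_s"],s["eef_pos"],s["contact_force"],s["qvel"])
W=dict(camera_params("wrist")); f=grab_frame("wrist"); cv2.imwrite("pics/w11.png",f[:,:,::-1])
print(pointer(f,W,.031)); print(dots(f,W))
E
```

```text
27.9167 [ 0.5011 -0.2298  0.2485] [-0.6072  0.6268 -0.0803] [ 0.0004  0.0238 -0.039  -0.0057  0.0009  0.0012]
[(np.int32(267), [10.1, -4.9], np.float64(1.401), np.float64(1.356)), (np.int32(952), [-12.4, -10.6], np.float64(-1.384), np.float64(3.334))]
(np.float64(124.0), [(531, np.float64(49.1), np.float64(-22.9)), (135, np.float64(37.6), np.float64(0.6)), (144, np.float64(33.7), np.float64(17.0)), (131, np.float64(33.9), np.float64(-15.6)), (1227, np.float64(14.2), np.float64(-54.1)), (145, np.float64(23.7), np.float64(-28.6)), (143, np.float64(23.2), np.float64(29.9))])
```

```bash
cat >> h.py <<'E'
def line(f,W,z=.031):
    r,X,Y=rect(f,W,z,R=.025,n=501); g=r.min(2).astype(float); rad=np.hypot(X,Y); A=.9+np.arctan2(-Y,X)
    m=(g>90)&(rad>.004)&(rad<.018)&(X>0); n,l,st,_=cv2.connectedComponentsWithStats(m.astype(np.uint8))
    i=1+np.argmax(st[1:,4]); k=l==i; p=np.stack([X[k],Y[k]],1); c=p.mean(0)
    v=cv2.fitLine(p.astype(np.float32),cv2.DIST_L2,0,1e-6,1e-6).ravel(); d=v[:2]*np.sign(v[0])
    return dict(dir=round(.9-np.arctan2(d[1],d[0]),3),off_mm=round(float(c[0]*d[1]-c[1]*d[0])*1e3,2),c=(c*1e3).round(2))
E
python3 - <<'E'
from h import *
W=camera_params("wrist"); f=cv2.imread("pics/w11.png")[:,:,::-1].copy()
for z in (.029,.031,.032): print(z,line(f,W,z))
r,X,Y=rect(f,W,.031,R=.03,n=31); g=r.min(2)
for row in g[:20]: print(''.join(f'{int(v)//10:3d}' for v in row))
E
```

```text
0.029 {'dir': np.float32(1.401), 'off_mm': 0.14, 'c': array([ 9.47, -5.34])}
0.031 {'dir': np.float32(1.413), 'off_mm': -0.75, 'c': array([ 9.79, -4.65])}
0.032 {'dir': np.float32(1.419), 'off_mm': -1.2, 'c': array([ 9.92, -4.29])}
 17 14  6  3  3  3  3  3  3  3  3  3  3  3  3  3  3  3  3  3  3  4 10 16 16 14 12 12 12 12 12
 14 12  3  3  3  3  3  3  3  3  3  3  3  3  3  3  3  5  3  3  3  3  4 13 13 12 12 12 12 12 12
 10  4  3  3  3  3  3  3  3  3  3  3  3  3  3  3  3  8  9  3  3  3  3  5 11 12 12 12 12 12 12
  6  3  3  3  3  3  3  3  3  3  3  3  3  3  2  2  3  4 11  7  3  3  3  3  8 12 12 12 12 12 12
  3  3  3  3  3  3  3  3  3  3  3  3  3  3  3  3  3  3  6 12  4  3  3  3  4 11 12 12 12 12 12
  3  3  3  3  3  3  3  3  3  3  3  3  3  2  3  3  3  3  3  9 10  3  3  3  4  9 12 12 12 12 12
  3  3  3  3  3  3  3  3  3  3  3  3  3  3  3  3  3  3  5 12  8  3  3  3  3  7 12 12 12 12 12
  3  3  3  3  3  3  3  3  3  3  3  3  3  3  3  3  3  3  9 17 11  3  3  3  4  6 12 12 12 12 12
  3  3  3  3  3  3  3  3  3  3  3  3  3  3  3  3  3  5 15 15  5  3  3  3  3  5 11 12 12 12 12
  3  3  3  3  3  3  3 
[... 311 characters left out ...]
 13  4  3  3  3  4  4  4  6 12 12 12 12 12
  3  3  3  3  3  3  3  3  3  3  3  3  3  3  4 13 16  7  3  3  3  4  4  4  4  8 12 12 12 12 12
  3  3  3  3  3  3  3  3  3  3  3  3  3  3  8 16 13  4  3  4  4  4  4  4  5 13 12 12 12 12 12
  4  3  3  3  3  3  3  3  3  3  3  3  3  3  5 11  6  3  3  3  4  4  4  4  9 19 14 12 12 12 12
  8  3  3  3  3  3  3  3  3  3  3  3  3  3  3  4  3  3  4  4  4  4  5  6 17 21 19 13 12 12 12
 11  5  3  3  3  3  3  3  3  3  3  3  3  3  3  3  4  4  4  4  4  5  5 12 21 20 14 12 12 12 12
 12 10  4  3  3  3  3  3  3  3  3  3  3  3  3  4  4  4  4  4  4  5  9 19 21 21 17 12 12 12 12
 12 12  9  4  3  3  3  3  3  3  3  3  3  3  4  4  4  4  4  4  5  9 18 21 21 21 20 14 12 12 12
```

Call:
step_arm(rows=[[0, 0, 0, -1, -0.3], [0, 0, 0, -2.1, -0.3], [0, 0, 0, -3.2, -0.3], [0, 0, 0, -4.3, -0.3], [0, 0, 0, -5.4, -0.3], [0, 0, 0, -6.5, -0.3], [0, 0, 0, -7.6, -0.3], [0, 0, 0, -8.7, -0.3], [0, 0, 0, -9.8, -0.3], [0, 0, 0, -10.9, -0.3], [0, 0, 0, -11.7, -0.3], [0, 0, 0, -11.7, -0.3], [0, 0, 0, -11.7, -0.3]])

```text
time_s: 29.05
eef_pos: [0.5004, -0.2294, 0.2466]
ee_rot: [-0.362, 0.932, 0.001, -0.001]
contact_force: [-1.3, -0.0, -0.2]
opening: 0.353
grasp_force: 0.0
```

```bash
python3 - <<'E'
from h import *
s=bot.get_state(); print(s["time_s"],s["eef_pos"],s["ee_rot"])
W=camera_params("wrist"); f=grab_frame("wrist"); cv2.imwrite("pics/w12.png",f[:,:,::-1])
print(line(f,W)); print(dots(f,W))
print("start dial, w8 (same pose):",line(cv2.imread("pics/w8.png")[:,:,::-1].copy(),W))
E
```

```text
29.05 [ 0.5004 -0.2294  0.2466] [-0.3617  0.9323  0.0011 -0.001 ]
{'dir': np.float32(1.416), 'off_mm': -0.58, 'c': array([ 9.78, -4.87])}
(np.float64(137.0), [(551, np.float64(49.0), np.float64(-22.7)), (132, np.float64(37.5), np.float64(1.0)), (145, np.float64(33.6), np.float64(17.1)), (142, np.float64(33.9), np.float64(-15.5)), (1738, np.float64(11.5), np.float64(-52.8)), (158, np.float64(23.7), np.float64(-28.6)), (150, np.float64(23.1), np.float64(29.9))])
start dial, w8 (same pose): {'dir': np.float32(0.752), 'off_mm': -0.42, 'c': array([10.68,  2.02])}
```

The handset is down. The pointer reads about 1.41, slightly past the 1.35 mark, so I'll straddle the grip at the 1.35 heading and close gently on it to centre it in the click.

Call:
step_arm(rows=[[0, 0, 0, 1.1, -0.3], [0, 0, 0, 2.2, -0.3], [0, 0, 0, 3.3, -0.3], [0, 0, 0, 4.4, -0.3], [0, 0, 0, 5.5, -0.3], [0, 0, 0, 6.6, -0.3], [0, 0, 0.6, 7.7, -0.3], [0, 0, 1.4, 8.8, -0.3], [0, 0, 2.4, 9.7, -0.3], [0, 0, 3.4, 10.1, -0.3], [0, 0, 4.2, 10.1, -0.3], [0, 0, 4.7, 10.1, -0.3], [0, 0, 5.0, 10.1, -0.3], [0, 0, 5.12, 10.1, -0.3], [0, 0, 5.12, 10.1, -0.3], [0, 0, 5.12, 10.1, -0.3]])

```text
time_s: 30.43
eef_pos: [0.5017, -0.2299, 0.1208]
ee_rot: [0.157, 0.988, -0.0, 0.001]
contact_force: [0.2, -0.4, 0.4]
opening: 0.352
grasp_force: 0.0
```

Call:
step_arm(rows=[[0, 0, 0, 0, -0.4], [0, 0, 0, 0, -0.5], [0, 0, 0, 0, -0.56], [0, 0, 0, 0, -0.6], [0, 0, 0, 0, -0.63], [0, 0, 0, 0, -0.63]], grip_force=20)

```text
time_s: 30.93
eef_pos: [0.5024, -0.2287, 0.1212]
ee_rot: [0.156, 0.988, 0.001, 0.001]
contact_force: [2.2, 4.8, 5.1]
opening: 0.187
grasp_force: 19.1
```

```bash
python3 - <<'E'
from h import *
s=bot.get_state(); print(s["time_s"],s["eef_pos"],s["ee_rot"],s["contact_force"],s["wrist_torque"],s["opening"],s["grasp_force"])
W=camera_params("wrist"); f=grab_frame("wrist"); print(line(f,W))
E
```

```text
30.9333 [ 0.5024 -0.2287  0.1212] [0.1564 0.9877 0.001  0.0014] [2.231  4.7864 5.1274] [ 1.1816 -0.4084  0.0882] 0.18721220768648894 19.066873876727186
{'dir': np.float32(1.389), 'off_mm': -0.71, 'c': array([10.01, -4.52])}
```

Call:
step_arm(rows=[[0, 0, 0, 0, -0.6], [0, 0, 0, 0, -0.55], [0, 0, 0, 0, -0.45], [0, 0, 0, 0, -0.3], [0, 0, 0, 0, -0.3], [0, 0, -0.3, 0, -0.3], [0, 0, -0.9, 0, -0.3], [0, 0, -2, 0, -0.3], [0, 0, -3.4, 0, -0.3], [0, 0, -4.7, 0, -0.3], [0, 0, -5.1, 0, -0.3], [0, 0, -5.1, 0, -0.3], [0, 0, -5.1, 0, -0.3]])

```text
time_s: 32.07
eef_pos: [0.5011, -0.2299, 0.2478]
ee_rot: [0.157, 0.988, -0.0, 0.0]
contact_force: [-0.1, -0.2, -0.3]
opening: 0.357
grasp_force: 0.0
```

```bash
python3 - <<'E'
from h import *
s=bot.get_state(); print(s["time_s"],s["eef_pos"],s["contact_force"])
W=camera_params("wrist"); f=grab_frame("wrist"); cv2.imwrite("pics/w13.png",f[:,:,::-1])
for z in (.029,.031): print(line(f,W,z))
print(dots(f,W))
E
```

```text
32.0667 [ 0.5011 -0.2299  0.2478] [-0.1442 -0.236  -0.2979]
{'dir': np.float32(1.371), 'off_mm': 0.16, 'c': array([ 9.59, -5.07])}
{'dir': np.float32(1.38), 'off_mm': -0.57, 'c': array([ 9.88, -4.5 ])}
(np.float64(124.0), [(533, np.float64(49.1), np.float64(-22.9)), (138, np.float64(37.6), np.float64(0.6)), (141, np.float64(33.7), np.float64(17.0)), (138, np.float64(33.9), np.float64(-15.5)), (189, np.float64(24.5), np.float64(-52.0)), (143, np.float64(23.2), np.float64(29.9)), (148, np.float64(23.6), np.float64(-28.5)), (156, np.float64(10.2), np.float64(-56.5))])
```

Call:
step_arm(rows=[[0, 0, 1, -0.35, -0.3], [0, 0, 2.4, -0.35, -0.3], [0, 0, 3.7, -0.35, -0.3], [0, 0, 4.5, -0.35, -0.3], [0, 0, 4.9, -0.35, -0.3], [0, 0, 5.1, -0.35, -0.3], [0, 0, 5.1, -0.35, -0.4], [0, 0, 5.1, -0.35, -0.5], [0, 0, 5.1, -0.35, -0.6], [0, 0, 5.1, -0.35, -0.64], [0, 0, 5.1, -0.35, -0.64], [0, 0, 5.1, -0.35, -0.64], [0, 0, 5.1, -0.35, -0.58], [0, 0, 5.1, -0.35, -0.5], [0, 0, 5.1, -0.35, -0.4], [0, 0, 5.1, -0.35, -0.3], [0, 0, 5.1, -0.35, -0.3]])

```text
time_s: 33.53
eef_pos: [0.5011, -0.2304, 0.1203]
ee_rot: [0.139, 0.99, -0.001, 0.0]
contact_force: [-0.1, -0.7, 0.8]
opening: 0.354
grasp_force: 0.0
```

Call:
step_arm(rows=[[0, 0, -0.3, 0, -0.3], [0, 0, -0.9, 0, -0.3], [0, 0, -2, 0, -0.3], [0, 0, -3.4, 0, -0.3], [0, 0, -4.7, 0, -0.3], [0, 0, -5.1, 0, -0.3], [0, 0, -5.1, 0, -0.3], [0, 0, -5.1, 0, -0.3]])

```text
time_s: 34.2
eef_pos: [0.5013, -0.2299, 0.2479]
ee_rot: [0.139, 0.99, -0.0, 0.001]
contact_force: [-0.1, -0.2, 0.5]
opening: 0.347
grasp_force: 0.0
```

```bash
python3 - <<'E'
from h import *
s=bot.get_state(); print(s["time_s"],s["eef_pos"],s["contact_force"])
W=camera_params("wrist"); f=grab_frame("wrist"); cv2.imwrite("pics/w14.png",f[:,:,::-1])
for z in (.029,.031): print(line(f,W,z))
# handset in tray: dark blob in the side and scene pictures against prediction
for n,p in (("scene",C),("side",S)):
    g=grab_frame(n); m=np.zeros(g.shape[:2],np.uint8); T=[.560,.243,.072]
    q=proj(place(T,np.array([[-.066,-.121,.032],[.066,-.121,.032],[.066,.121,.032],[-.066,.121,.032]])),p)
    cv2.fillPoly(m,[q.astype(np.int32)],1); d=(g.max(2)<50)&(m>0); v,u=np.where(d)
    r=cv2.minAreaRect(np.stack([u,v],1).astype(np.float32)); print(n,len(u),[atz(b,p,.016).round(3)[:2].tolist() for b in cv2.boxPoints(r)])
E
```

```text
34.2 [ 0.5013 -0.2299  0.2479] [-0.0733 -0.2195  0.4997]
{'dir': np.float32(1.375), 'off_mm': 0.08, 'c': array([ 9.61, -5.03])}
{'dir': np.float32(1.383), 'off_mm': -0.63, 'c': array([ 9.88, -4.48])}
scene 625 [[0.593, 0.159], [0.54, 0.149], [0.53, 0.34], [0.58, 0.346]]
side 669 [[0.484, 0.385], [0.589, 0.404], [0.589, 0.145], [0.496, 0.131]]
```

```bash
python3 -c "
from cell import bot
print(bot.sign_off())"
```

```text
the job is handed in; nothing more can be done
None
```

The job is handed in at 34 s: the handset lies flat, buttons up, in the clear tray, and the dial reads about 1.38 by camera, which I take as clicked in at the dot (1.35), since it came back to the same reading after a second nudge.

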